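# Open the aroma jar in its stand and hold the lid over it

### The arm

A 6-joint arm with a two-finger parallel gripper is mounted at the origin on the work surface; the furniture and walls round the work are solid. World frame = base frame: x ahead of the robot, y to its left, z up, the work surface at z = 0. Lengths are in mm, angles in rad, forces in N, time in s.
With the tool pointing down it reaches from about 400 to 925 mm from the base axis. Payload 12.5 kg.
Tool frame: the origin (TCP) lies at the very end of the fingers, on their centre line; the grasp point (between the pads) lies 19 mm behind it (env.grip_point_offset is the distance from the TCP to the grasp point, in mm); z points along the fingers, y is the direction in which the jaws open and shut (so a half turn about z gives the same grasp; the last joint's range is limited). The gripper opens to 95 mm and grips with 3 to 60 N. Pads are 20 mm wide; open, the fingers measure 119 mm over their backs; the gripper's body (75 mm by 180 mm) begins 59 mm behind the grasp point.
Start: joints at [1.165, 0.491, 1.559, -0, 1.092, -0.106], TCP at [184.565, 597.149, 180.161] pointing down, gripper open.
Joint ranges: [-3.1, 3.1], [-0.84, 2.19], [0.05, 2.79], [-1.13, 4.28], [0.06, 2.93], [-2.69, 2.69]. Speed limits (rad/s): [2.22, 2.22, 2.79, 3.14, 3.14, 3.14].

### API

Orientations are given as [roll, pitch, yaw] about the fixed x, y, z axes, in that order (R = Rz(yaw) Ry(pitch) Rx(roll)).
In Python, from cell import env gives the robot as it stands.
- The arm moves only by the tool drive_tool, never from a script. Its argument "commands" is a list of rows, each an object of numbers: "dx", "dy", "dz": the shift along the world's x, y, z in mm; "yaw": the turn about the world's z in degrees. In form: [{"dx": .., "dy": .., "dz": .., "yaw": ..}, ...]. A call has 1 to 5 rows; each row shifts and turns the commanded pose from where the row before left it; what a row does not reach is not made up. A row lasts 1/12 s, in which the tool goes at most 41.7 mm and 7.16 degrees, less where a joint would pass 70% of its speed; a pose out of reach is approached as far as the arm can. A call with a gripper value outside its range is refused whole. "grip" is the opening, from 0 (shut) to 1 (fully open), set as the call begins (left out, the last holds). The fingers move at their own pace and stop on an object; the grip force is fixed at half the most. Time passes only in rows, so rows that do not move let the fingers close. It gives the time, the measured TCP pose, the force and the opening at its end, in the units of the state.
- env.state(): the state, without advancing time (a new reading comes with each control period).
- env.read_camera(name): name is "scene" or "top"; returns the picture (420x560x3 uint8, red, green, blue); there is no depth.
- env.calibration(name): a dict with "intrinsics" (3x3 intrinsics, pixels), "dist_coeffs" ([k1, k2, p1, p2, k3] as OpenCV has them; the pictures are not rectified), "rvec" (rotation vector, rad) and "tvec" (3), from world to camera coordinates, as OpenCV has them. Camera axes: x right, y down, z forward; pixel columns grow to the right and rows downward; lengths in mm; the calibration is good to about 2 mm. A picture is of the moment at which its call begins. calibration takes no time and is no camera call.
- env.job_done(): hands the job in, once; it reports no verdict.
Trained networks look in the newest picture that a camera, given by its name, has taken for a name from the list of things; names that differ only in an ending like _2 or _b are one class to them, and where a whole thing is asked for, a point or a joint stands for the part that bears it (a point fixed in the world has none). Each returns a list of dicts, best first, with "conf" (0 to 1); they miss things now and then, are a little off and sometimes report something else, mostly with a low value. They report only what shows in the picture. A call takes as long as a camera call. They do not tell look-alikes from the thing itself.
- env.trace(query, camera): "pixels" (420x560 bool, what is visible of it) and "pixel" ([column, row] in pixels, amid what is visible of it).
- env.place_of(query, camera): "pixel" ([column, row] in pixels: a listed point, or the origin of a listed thing).
The state is a dict: "t": time; "joints": joint angles; "qvel": joint speeds; "tau": joint torques, N m; "eef_pos": TCP position; "tcp_rot": TCP orientation; "ft_force": force on the tool from outside, world axes, zero at the start; "moment": the same for the moment, N m; "opening": opening from 0.0 (shut) to 1.0 (fully open).
Only numpy, scipy, OpenCV 4.12 (cv2) and the standard library are available. Lean on these libraries where they do the work, as an engineer would, in place of code of your own. Each camera call takes 0.05 s, during which the arm holds its last target.

### The job

The square glass aroma jar that stands loose on the table is to be nosed: handling the glass gently, lift it and set it fully home in the empty well of the wooden stand, which keeps it from turning. Then unscrew its tight lid anticlockwise, stop turning once the threads let go, raise the lid about two centimetres clear of the jar's mouth and finish still holding it there, level over the mouth, ready to go straight back on before the scent fades. The jar ends seated in the well, and the other jar, the tasting glass and the vacuum pump stay where they are.

Things in the scene. Friction and masses are not known exactly. Their poses are not given: they have to be found in the camera images.
- jar: Clear glass aroma jar, paper label, oak sticks inside, 0.36 to 0.56 kg, standing alone on the table. Square body 60 x 60 mm, flat sides up to the shoulder at 62 mm; 88 mm tall with its lid. Origin: centre of the underside; z up, x and y square to the sides (label at -x). Grip the glass with 20 to 50 N per finger; over 70 N per finger, or 80 N in all against the stand, is too rough.
- jar_mouth (a point): Centre of the jar's round mouth (neck 38 mm wide), 79.5 mm above its underside; axes as the jar. The jar spins if its lid is twisted while it stands loose on the table.
- lid: The jar's knurled steel screw lid, round, 55 mm wide, 20 mm tall, 0.07 kg. Origin: centre of its lower rim, z up. Closed, that rim is 67 to 69.5 mm above the jar's underside, 5 to 7 mm above the shoulder. Right-handed thread, climbing about 2.3 mm per radian, pressed tight by a springy rubber seal (5 to 22 N; turning takes up to 0.4 N m). The lid can also carry the jar.
- lid_top (a point): Centre of the lid's top, 20 mm above its rim; axes as the lid. Turn of lid x from jar x, anticlockwise from above positive: starts at -20 to +17 degrees; the threads let go at about +43 (so after 25 to 64 degrees of turning) and the lid lifts freely until about +70, where it meets the next threads' stops. Pulled up too early, it lifts the whole jar.
- well (a point): Centre of the floor of the stand's empty square well; x, y square to the well, z up. Well 64 x 64 mm, 25 mm deep, 4 mm chamfer round its mouth; floor 15 mm above the table, stand top at 40 mm. The stand reaches 57 mm from here in +x, -x and -y, and 172 mm in +y, where a second well holds the other jar.
- stand: The wooden stand itself, fixed, 114 x 229 x 40 mm on 3 mm rubber feet; origin on the table under the centre of the empty well, axes as point well.
- jar_other: The other aroma jar, same shape and size (its lid stays closed), seated in the stand's second well, its axis 115 mm from the empty well's. Origin at the centre of its underside. Bystander.
- tasting_glass: Stemmed tasting glass, 65 mm wide, 155 mm tall, origin at the centre of its foot. Bystander.
- vacuum_pump: White hand vacuum pump with a black grip, 44 mm wide, 99 mm tall, standing; origin at the centre of its foot. Bystander.
There are look-alikes about, which are no part of the job. There is more than one size of the lid; the one meant has the size given above.

How it is judged (in metres and radians):
On the way:
1. the closed jar sits fully home in the empty well (horizontal distance between jar and well below 0.005 m and z of jar in the frame of well below 0.004 m and angle between jar's own z axis and vertical below 0.06 rad and z of lid in the frame of jar below 0.072 m and horizontal distance between lid and jar below 0.006 m), for 0.2 s.
At the end, for the whole second after the job is handed in: Jar upright and bottomed in the empty well (5 mm sideways, 4 mm height, 3.5 degrees). The fingers hold the lid still, touching neither jar: lower rim 2 to 40 mm above the mouth, centre within 15 mm of the jar's axis, tilt under 8.5 degrees, turned 29 to 80 degrees from the jar's axes (horizontal distance between jar and well below 0.005 m and z of jar in the frame of well below 0.004 m and angle between jar's own z axis and vertical below 0.06 rad and z of lid in the frame of jar between 0.0815 and 0.1195 m and horizontal distance between lid and jar below 0.015 m and angle between lid's own z axis and vertical below 0.15 rad and angle between the x axis of lid and the x axis of jar, either way round between 0.5 and 1.4 rad and contact force between the fingers and lid above 2 N and contact force between lid and jar below 0.1 N and contact force between lid and jar_other below 0.1 N and linear speed of lid below 0.03 m/s); the arm keeps its last pose, push and grip.
It fails at once if the glass is squeezed too hard (contact force between the fingers and jar above 140 N).
It fails at once if the jar is driven too hard against the stand (contact force between jar and stand above 80 N).
It fails at once if the other jar is disturbed (distance of jar_other from where it was at the start of the episode above 0.012 m or angle between jar_other's own z axis and vertical above 0.15 rad).
It fails at once if the tasting glass is disturbed (distance of tasting_glass from where it was at the start of the episode above 0.015 m or angle between tasting_glass's own z axis and vertical above 0.3 rad).
It fails at once if the vacuum pump is disturbed (distance of vacuum_pump from where it was at the start of the episode above 0.015 m).
It also fails if it takes over 54 s, if anything falls off the work surface, if the arm or the gripper's body presses on something with over 40 N, if the wrist force passes 120 N, or if a joint passes its speed limit or range.

## Working session

There is one attempt and no reset: what is moved stays moved. The work goes in short steps, Python scripts to look and compute and a tool call to move; the robot and the scene stay as the last step left them, time stands still between calls to the robot, and variables do not carry over. Pictures are saved under pics/ and viewed, and the job is handed in when it is done.

Besides the shell and the picture viewer there is one more tool, called after "Request:" by a JSON object that holds its "api" and its "payload". drive_tool: Moves the arm, as the interface text tells. Its arguments: {"type":"object","properties":{"commands":{"type":"array"},"grip":{"type":"number"}},"required":["commands"]}

```bash
ls; mkdir -p pics
cat > h.py <<'E'
import numpy as np, cv2
from cell import env
def shot(cam,name):
    im=env.read_camera(cam); cv2.imwrite(f'pics/{name}.png',cv2.cvtColor(im,cv2.COLOR_RGB2BGR)); return im
def cal(cam):
    c=env.calibration(cam); return [np.array(c[k],float) for k in('intrinsics','dist_coeffs','rvec','tvec')]
def ray(cam,px):
    K,D,r,t=cal(cam); p=cv2.undistortPoints(np.array([[px]],float),K,D)[0,0]
    R=cv2.Rodrigues(r)[0]; d=R.T@np.array([p[0],p[1],1.]); return (-R.T@t.reshape(3)), d/np.linalg.norm(d)
def at_z(cam,px,z):
    o,d=ray(cam,px); return o+d*(z-o[2])/d[2]
def tri(px1,px2,c1='scene',c2='top'):
    o1,d1=ray(c1,px1);o2,d2=ray(c2,px2)
    A=np.stack([d1,-d2],1); s=np.linalg.lstsq(A,o2-o1,rcond=None)[0]
    a=o1+s[0]*d1;b=o2+s[1]*d2; return (a+b)/2,np.linalg.norm(a-b)
def proj(cam,X):
    K,D,r,t=cal(cam); return cv2.projectPoints(np.array(X,float).reshape(-1,1,3),r,t,K,D)[0].reshape(-1,2)
E
python3 - <<'E'
from h import *
np.set_printoptions(precision=1,suppress=True)
for c in('scene','top'):
    shot(c,c+'0'); print(c, ray(c,[280,210]))
    for q in('jar','lid','lid_top','jar_mouth','well','jar_other','stand','tasting_glass','vacuum_pump'):
        print(q,[(np.round(x['pixel'],1).tolist(),round(x['conf'],2)) for x in env.place_of(q,c)][:6])
s=env.state();print(s)
E
```

```text
pics
scene (array([  31.3, -463.8,  659.3]), array([ 0.6,  0.5, -0.6]))
jar [([239.3, 216.7], 0.57)]
lid [([190.8, 234.3], 0.82), ([236.0, 192.6], 0.75)]
lid_top [([191.7, 216.2], 0.9), ([228.0, 178.3], 0.79), ([231.1, 181.6], 0.55)]
jar_mouth [([237.8, 189.7], 0.89)]
well [([329.2, 296.3], 0.89)]
jar_other [([306.9, 258.5], 0.61)]
stand [([330.6, 297.4], 0.75)]
tasting_glass [([279.8, 178.5], 0.77)]
vacuum_pump [([371.0, 229.1], 0.74), ([237.2, 189.1], 0.58)]
top (array([ 412.8,   62.1, 1178.3]), array([ 0.2, -0. , -1. ]))
jar [([229.2, 228.9], 0.68)]
lid [([208.2, 273.2], 0.64), ([188.0, 204.3], 0.56)]
lid_top [([207.8, 274.4], 0.82), ([186.0, 198.3], 0.79), ([222.5, 226.2], 0.74), ([217.5, 153.7], 0.36)]
jar_mouth [([362.8, 248.0], 0.61), ([222.0, 224.9], 0.51)]
well [([366.3, 250.8], 0.81)]
jar_other [([319.2, 230.6], 0.67), ([224.9, 225.8], 0.44)]
stand [([366.4, 247.7], 0.67)]
tasting_glass [([215.4, 154.2], 0.86)]
vacuum_pump [([339.7, 161.0], 0.64)]
{'t': 1.0, 'joints': array([ 1.2,  0.5,  1.6, -0. ,  1.1, -0.1]), 'qvel': array([ 0.,  0.,  0., -0., -0., -0.]), 'tau': array([  0. , -61.2, -25.8,   0.1,   0. ,   0. ]), 'eef_pos': array([184.6, 597.1, 180.2]), 'tcp_rot': array([3.1, 0. , 2.8]), 'ft_force': array([ 0.2, -0.6,  0.1]), 'moment': array([-0.1,  0.1,  0. ]), 'opening': 1.0022318886658532}
```

View pics/scene0.png

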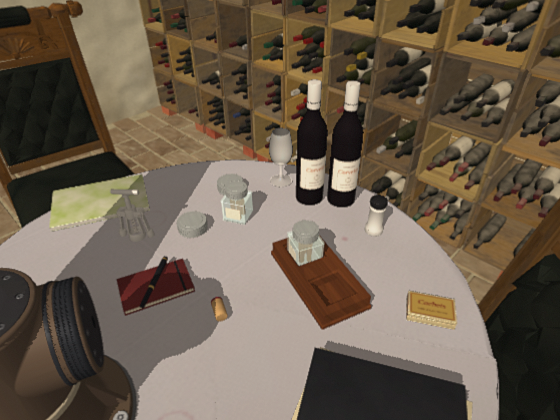

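View pics/top0.png

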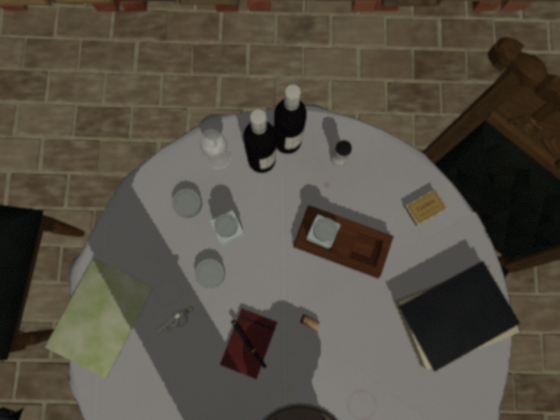

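Run:
```python
import cv2
a=cv2.imread('pics/top0.png');b=cv2.imread('pics/scene0.png')
cv2.imwrite('pics/topc.png',cv2.resize(a[130:300,160:420],None,fx=3,fy=3,interpolation=cv2.INTER_CUBIC))
cv2.imwrite('pics/scenec.png',cv2.resize(b[130:330,160:420],None,fx=3,fy=3,interpolation=cv2.INTER_CUBIC))
```

```text
(no output)
```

View pics/topc.png

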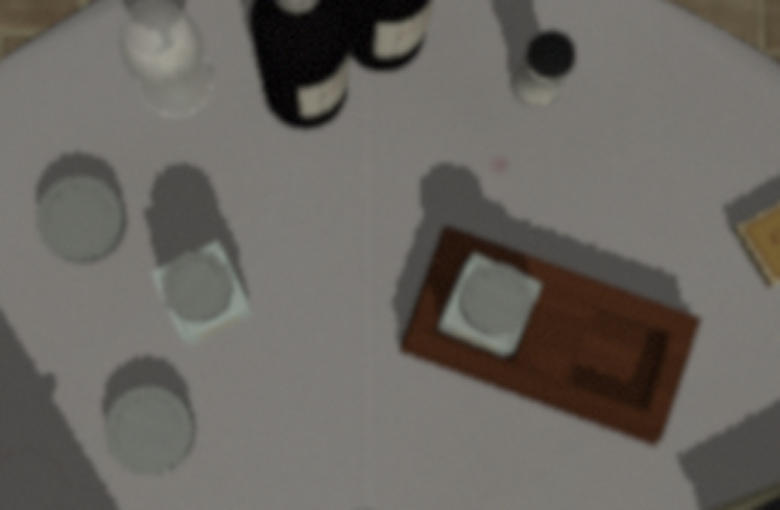

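View pics/scenec.png

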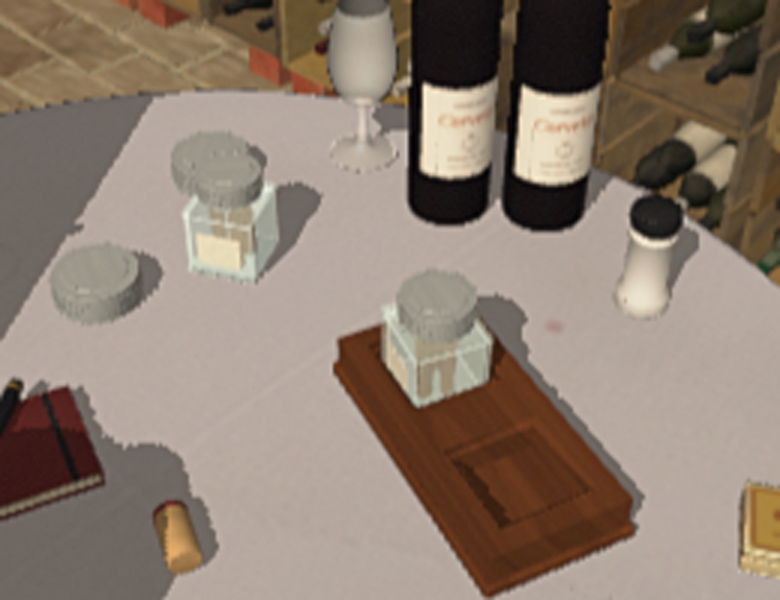

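The loose jar stands at about (226,228) in top and (236,205) in scene. Two oversized loose lids lie at (208,273) and (187,203) in top, and the empty well is at about (368,250). Next I'll fit the shapes to the masks.

```bash
cat > fit.py <<'E'
from h import *
from scipy.optimize import minimize
def box(x0,x1,y0,y1,z0,z1): return np.array([[x,y,z] for x in(x0,x1) for y in(y0,y1) for z in(z0,z1)],float)
a=np.linspace(0,2*np.pi,40,endpoint=False)
def cyl(r,z0,z1): return np.concatenate([np.c_[r*np.cos(a),r*np.sin(a),0*a+z] for z in(z0,z1)])
jarparts=[box(-30,30,-30,30,0,62),cyl(27.5,68,88)]
standparts=[box(-57,57,-57,172,3,40)]
standj=standparts+[p+np.array([0,115,15]) for p in jarparts]
def render(cam,parts,p,S=4,roi=None):
    c,s=np.cos(p[2]),np.sin(p[2]); R=np.array([[c,-s,0],[s,c,0],[0,0,1]])
    m=np.zeros((420*S,560*S),np.uint8)
    for q in parts:
        X=q@R.T+np.array([p[0],p[1],p[3] if len(p)>3 else 0])
        h=cv2.convexHull(((proj(cam,X)+.5)*S-.5).astype(np.float32)); cv2.fillConvexPoly(m,np.round(h*16).astype(np.int32),1,shift=4)
    return cv2.resize(m.astype(np.float32),(560,420),interpolation=cv2.INTER_AREA)
def fit(masks,parts,p0,step=(6,6,.15)):
    f=lambda p:sum(np.abs(render(c,parts,p)-m).sum()/m.sum() for c,m in masks.items())
    p0=np.array(p0,float)
    sim=np.vstack([p0]+[p0+np.eye(len(p0))[i]*np.resize(np.r_[step,5],len(p0))[i] for i in range(len(p0))])
    r=minimize(f,p0,method='Nelder-Mead',options=dict(initial_simplex=sim,xatol=.05,fatol=1e-4,maxiter=250)); return r.x,r.fun
E
python3 - <<'E'
from fit import *
np.set_printoptions(precision=1,suppress=True)
M={}
for c in('scene','top'):
    env.read_camera(c)
    for q in('jar','stand','jar_other','tasting_glass','vacuum_pump','lid'):
        for i,x in enumerate(env.trace(q,c)):
            M[f'{c}-{q}-{i}']=x['pixels']; ys,xs=np.nonzero(x['pixels']); print(c,q,i,round(x['conf'],2),np.round(x['pixel'],1),xs.min(),xs.max(),ys.min(),ys.max(),len(xs))
np.savez('m.npz',**M)
print(tri([371,229.1],[339.7,161]),tri([279.8,178.5],[215.4,154.2]))
print('well',at_z('scene',[329.2,296.3],15),at_z('top',[366.3,250.8],15),'jar',at_z('scene',[239.3,216.7],0),at_z('top',[229.2,228.9],0), 'lid',tri([231,181],[222.5,226.2]),
'well tri',tri([329.2,296.3],[366.3,250.8]))
print(env.state()['t'])
# bottle px bases top ~ (264,165),(292,148)
print(at_z('top',[264,168],0),at_z('scene',[310,203],0),at_z('scene',[342,206],0))
E
```

```text
scene jar 0 0.78 [236.7 208.9] 221 252 191 224 740
scene jar 1 0.62 [280.7 153.9] 269 292 129 186 1008
scene stand 0 0.79 [325.4 284. ] 271 371 240 328 4413
scene jar_other 0 0.89 [303.2 243.9] 287 324 221 265 1289
scene tasting_glass 0 0.59 [280.6 152.1] 269 291 128 185 898
scene vacuum_pump 0 0.75 [375.9 213.8] 365 387 195 236 659
scene lid 0 0.79 [232.6 188.5] 225 247 180 199 378
scene lid 1 0.69 [224.6 180.8] 217 241 174 194 250
scene lid 2 0.45 [324.4 285.5] 271 371 240 328 4418
top stand 0 0.64 [349.4 244.9] 294 392 206 277 3395
top stand 1 0.16 [225.4 224.2] 214 237 214 236 441
top jar_other 0 0.66 [324.5 231.6] 307 339 214 247 720
top tasting_glass 0 0.59 [212.5 144.9] 200 230 129 168 884
top vacuum_pump 0 0.65 [341.1 153.4] 331 351 140 165 410
top lid 0 0.91 [189.5 203.3] 172 201 188 217 694
top lid 1 0.56 [224.3 223.6] 214 237 214 236 438
top lid 2 0.56 [209.6 273.9] 196 225 258 287 720
(array([ 719.8, -115.8,   15.3]), np.float64(1.9689213681541682)) (array([743.4, 205.8,   2.7]), np.float64(2.2406929793002353))
well [ 488.2 -167.4   15. ] [ 489.  -175.6   15. ] jar [547.9 165.8   0. ] [548.8 168.2   0. ] lid (array([541.3, 174.8, 109.4]), np.float64(3.3543672569041205)) well tri (array([ 486.4, -172.2,   21.3]), np.float64(6.1194978680967695))
1.7
[707.2  78.9   0. ] [714.8  70.4   0. ] [762.    0.3   0. ]
```

```bash
cat > f2.py <<'E'
from fit import *
np.set_printoptions(precision=3,suppress=True)
M=dict(np.load('m.npz'))
st={'scene':np.maximum(M['scene-stand-0'],0),'top':M['top-stand-0']}
sm={c:(M[f'{c}-stand-0']|M[f'{c}-jar_other-0']).astype(np.float32) for c in st}
for pz in ([480,-170,1.2],[480,-170,1.2,0]):
    best=min((fit(sm,standj,pz[:2]+[y]+pz[3:]) for y in (0.6,1.0,1.4,1.8)),key=lambda r:r[1]); print('stand',best)
for c in sm: print(c,fit({c:sm[c]},standj,best[0][:3]))
sp=best[0][:3]
js=(M['scene-jar-0']|M['scene-lid-0']).astype(np.float32)
def f(p):
    return np.abs(render('scene',jarparts,p)-js).sum()/js.sum()+np.abs(render('top',jarparts[1:],p)-M['top-lid-1']).sum()/M['top-lid-1'].sum()
rs=[]
for y in np.arange(-.7,.8,.3):
    p0=np.array([548,167,y]);sim=np.vstack([p0,p0+[5,0,0],p0+[0,5,0],p0+[0,0,.2]])
    r=minimize(f,p0,method='Nelder-Mead',options=dict(initial_simplex=sim,xatol=.05,fatol=1e-4)); rs.append((r.fun,r.x)); print(r.fun,r.x)
E
python3 f2.py
```

```text
Traceback (most recent call last):
  File "f2.py", line 7, in <module>
    best=min((fit(sm,standj,pz[:2]+[y]+pz[3:]) for y in (0.6,1.0,1.4,1.8)),key=lambda r:r[1]); print('stand',best)
  File "f2.py", line 7, in <genexpr>
    best=min((fit(sm,standj,pz[:2]+[y]+pz[3:]) for y in (0.6,1.0,1.4,1.8)),key=lambda r:r[1]); print('stand',best)
              ~~~^^^^^^^^^^^^^^^^^^^^^^^^^^^^^
  File "fit.py", line 20, in fit
    r=minimize(f,p0,method='Nelder-Mead',options=dict(initial_simplex=sim,xatol=.05,fatol=1e-4,maxiter=250)); return r.x,r.fun
  File "fit.py", line 17, in <lambda>
    f=lambda p:sum(np.abs(render(c,parts,p)-m).sum()/m.sum() for c,m in masks.items())
               ~~~^^^^^^^^^^^^^^^^^^^^^^^^^^^^^^^^^^^^^^^^^^^^^^^^^^^^^^^^^^^^^^^^^^^^
  File "fit.py", line 17, in <genexpr>
    f=lambda p:sum(np.abs(render(c,parts,p)-m).sum()/m.sum() for c,m in masks.items())
                          ~~~~~~^^^^^^^^^^^
  File "fit.py", line 14, in render
    h=cv2.convexHull(((proj(cam,X)+.5)*S-.5).astype(np.float32)); cv2.fillConvexPoly(m,np.round(h*16).astype(np.int32),1,shift=4)
                       ~~~~^^^^^^^
  File "h.py", line 17, in proj
    K,D,r,t=cal(cam); return cv2.projectPoints(np.array(X,float).reshape(-1,1,3),r,t,K,D)[0].reshape(-1,2)
            ~~~^^^^^
  File "h.py", line 6, in cal
    c=env.calibration(cam); return [np.array(c[k],float) for k in('intrinsics','dist_coeffs','rvec','tvec')]
ValueError: time passes only in moves, steps and waits
```

```bash
python3 - <<'E'
import pickle
from cell import env
try: pickle.dump({c:env.calibration(c) for c in('scene','top')},open('cal.pkl','wb'))
except Exception as e: print(e); env.read_camera('top'); pickle.dump({c:env.calibration(c) for c in('scene','top')},open('cal.pkl','wb'))
E
sed -i 's/^def cal(cam):/import pickle\nCAL=pickle.load(open("cal.pkl","rb"))\ndef cal(cam):/; s/c=env.calibration(cam); return/c=CAL[cam]; return/' h.py
time python3 f2.py
```

```text
stand (array([ 494.085, -167.117,   -0.375]), np.float64(0.1527695655822754))
stand (array([ 495.82 , -166.218,   -0.374,   -3.307]), np.float64(0.1461763232946396))
scene (array([ 494.134, -166.788,   -0.374]), np.float64(0.061940692365169525))
top (array([ 494.034, -167.299,   -0.367]), np.float64(0.09067822247743607))
0.23208257678436905 [548.932 170.558  -0.398]
0.14139552319158702 [549.174 170.81    0.521]
0.1419193297284379 [549.11  170.656   0.472]
0.14317141071846495 [549.443 170.619   0.457]
0.14230631434754148 [549.158 170.585   0.495]
real	0m22.758s
user	0m31.442s
sys	0m6.056s
```

```bash
cat > ov.py <<'E'
from fit import *
def loop(img,cam,pts,p,col,off,sc,z=0):
    c,s=np.cos(p[2]),np.sin(p[2]); R=np.array([[c,-s,0],[s,c,0],[0,0,1]])
    X=pts@R.T+np.array([p[0],p[1],z]); q=(proj(cam,X)+.5-np.array(off))*sc
    cv2.polylines(img,[np.round(q*8).astype(np.int32)],True,col,1,cv2.LINE_AA,shift=3)
def sq(h,z): return np.array([[-h,-h,z],[h,-h,z],[h,h,z],[-h,h,z]],float)
def ci(r,z): return np.c_[r*np.cos(a),r*np.sin(a),0*a+z]
def over(src,cam,jp,sp,off,size,sc,out,jz=0):
    im=cv2.imread(src); x,y=off; im=cv2.resize(im[y:y+size[1],x:x+size[0]],None,fx=sc,fy=sc,interpolation=cv2.INTER_CUBIC)
    if jp is not None:
        loop(im,cam,sq(30,0),jp,(0,0,255),off,sc,jz);loop(im,cam,sq(30,62),jp,(0,255,0),off,sc,jz);loop(im,cam,ci(27.5,88),jp,(255,0,0),off,sc,jz);loop(im,cam,ci(27.5,68),jp,(255,0,0),off,sc,jz)
    if sp is not None:
        for z in(3,40): loop(im,cam,np.array([[-57,-57,z],[57,-57,z],[57,172,z],[-57,172,z]],float),sp,(0,255,255),off,sc)
        loop(im,cam,sq(36,40),sp,(0,255,0),off,sc);loop(im,cam,sq(32,15),sp,(0,0,255),off,sc)
        loop(im,cam,ci(27.5,103)+[0,115,0],sp,(255,0,0),off,sc)
    cv2.imwrite(out,im)
E
python3 - <<'E'
from ov import *
jp=[549.2,170.7,.49];sp=[494.1,-167.1,-.374]
over('pics/top0.png','top',jp,None,(200,195),(60,60),6,'pics/a.png')
over('pics/scene0.png','scene',jp,None,(210,170),(60,60),6,'pics/b.png')
over('pics/top0.png','top',None,sp,(290,200),(110,85),6,'pics/c.png')
over('pics/scene0.png','scene',None,sp,(265,215),(110,120),5,'pics/d.png')
A=[cv2.imread(f'pics/{k}.png') for k in'abcd']
cv2.imwrite('pics/ab.png',np.hstack(A[:2]))
E
```

```text
(no output)
```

View pics/ab.png

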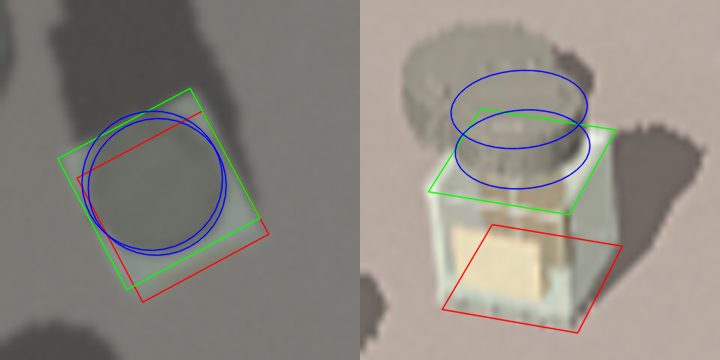

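View pics/c.png

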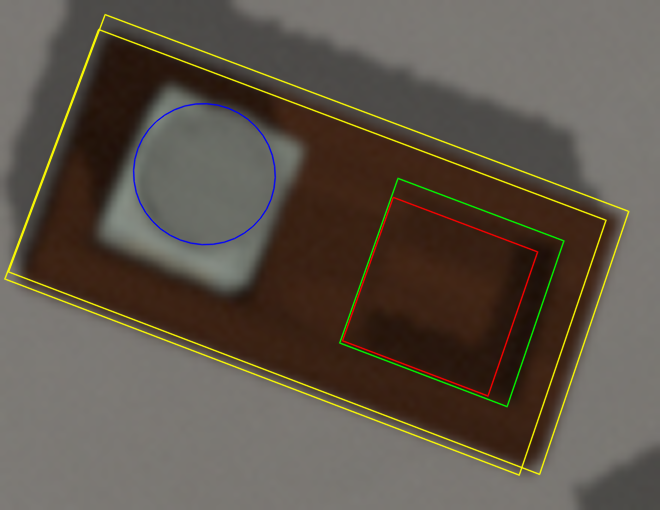

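View pics/d.png

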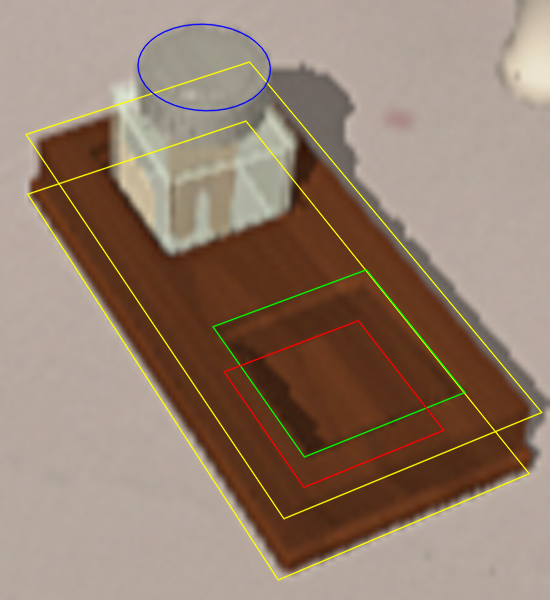

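Run:
```python
import cv2,numpy as np
s=cv2.imread('pics/scene0.png')[165:235,210:260];t=cv2.imread('pics/top0.png')[200:250,205:247]
s=cv2.resize(s,None,fx=8,fy=8,interpolation=cv2.INTER_CUBIC);t=cv2.resize(t,None,fx=9,fy=9,interpolation=cv2.INTER_CUBIC)
t=cv2.convertScaleAbs(t,alpha=1.5)
o=np.zeros((560,800,3),np.uint8);o[:560,:400]=s;o[:450,410:788]=t
for k in range(0,8): cv2.putText(o,str(165+10*k),(0,80*k+10),0,.4,(0,0,255),1)
for k in range(0,5): cv2.putText(o,str(210+10*k),(80*k,555),0,.4,(0,0,255),1)
for k in range(0,5): cv2.putText(o,str(200+10*k),(410,90*k+10),0,.4,(0,0,255),1);cv2.putText(o,str(205+10*k),(410+90*k,470),0,.4,(0,0,255),1)
cv2.imwrite('pics/e.png',o)
```

```text
(no output)
```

View pics/e.png

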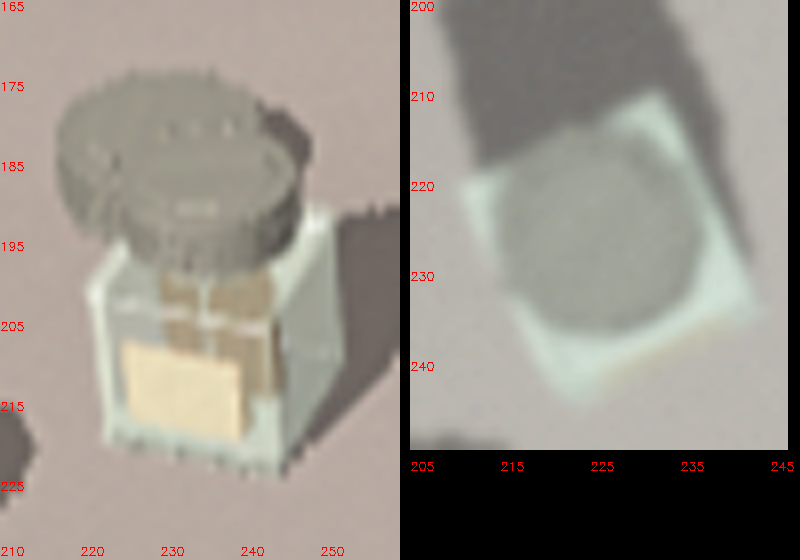

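Run:
```python
import cv2,numpy as np
def z(src,x,y,w,h,f,out,al=1.):
    s=cv2.convertScaleAbs(cv2.imread(src)[y:y+h,x:x+w],alpha=al)
    s=cv2.resize(s,None,fx=f,fy=f,interpolation=cv2.INTER_CUBIC)
    for k in range(0,h,10): cv2.putText(s,str(y+k),(0,int(f*(k+.5))+4),0,.35,(255,255,255),1);cv2.line(s,(26,int(f*(k+.5))),(32,int(f*(k+.5))),(255,255,255),1)
    for k in range(0,w,10): cv2.putText(s,str(x+k),(int(f*(k+.5))-8,h*f-14),0,.35,(255,255,255),1);cv2.line(s,(int(f*(k+.5)),h*f-8),(int(f*(k+.5)),h*f-2),(255,255,255),1)
    cv2.imwrite(out,s)
z('pics/top0.png',288,200,110,82,7,'pics/tz.png',2.)
z('pics/scene0.png',300,255,80,78,7,'pics/sz.png',1.5)
z('pics/scene0.png',262,215,80,78,7,'pics/sz2.png',1.5)
```

```text
(no output)
```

View pics/tz.png

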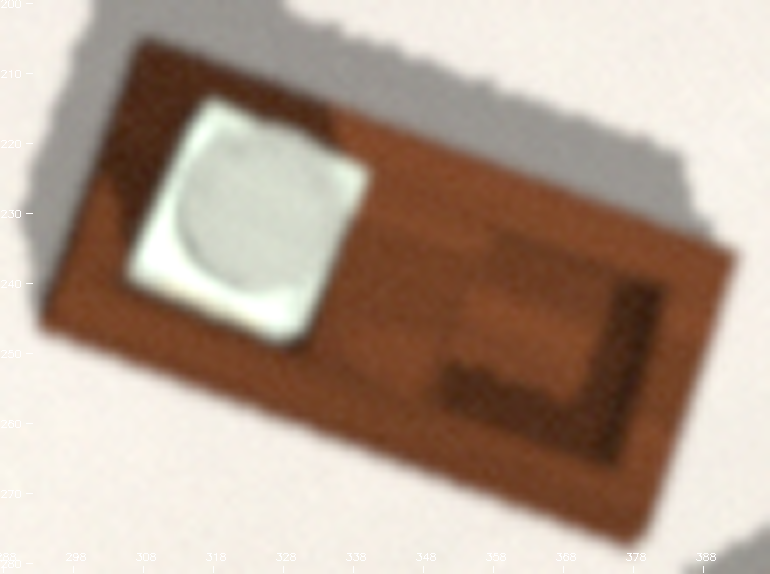

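View pics/sz.png

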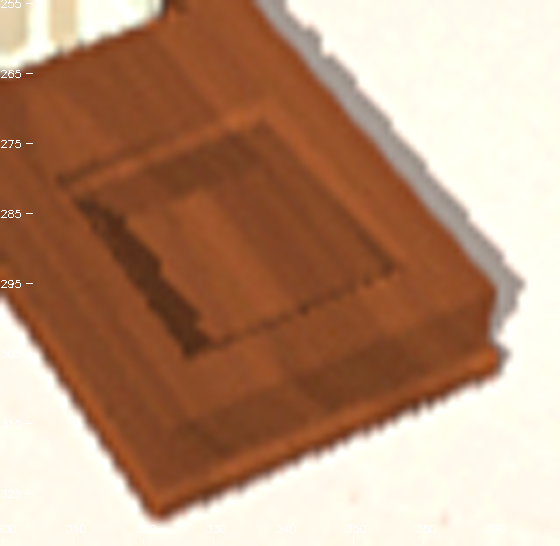

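View pics/sz2.png

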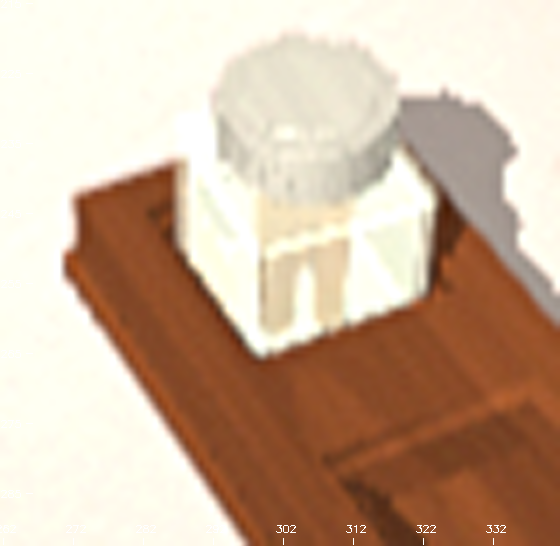

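Run:
```python
from h import *
from scipy.optimize import least_squares
np.set_printoptions(precision=2,suppress=True)
def T(p,L): 
    c,s=np.cos(p[2]),np.sin(p[2]); L=np.array(L,float); return np.c_[L[:,0]*c-L[:,1]*s+p[0],L[:,0]*s+L[:,1]*c+p[1],L[:,2]]
def solve(obs,p0):
    f=lambda p:np.concatenate([(proj(c,T(p,L))-np.array(px)).ravel() for c,L,px in obs])
    r=least_squares(f,p0,loss='soft_l1'); return r.x,r.fun.reshape(-1,2)
m=36
sc=('scene',[[-m,m,40],[m,m,40],[m,-m,40],[-m,-m,40]],[[308.4,280.2],[337.4,271.9],[355.9,292.8],[326.6,304.9]])
# base flange near corners in scene: (160,518)/7, (498,365)/7 ; left (68,262)/7 of sz2
sb=('scene',[[-57,-57,5],[57,-57,8],[-57,172,8]],[[322.4,328.5],[370.6,306.6],[271.2,251.9]])
tb=('top',[[57,172,8],[57,-57,8],[-57,-57,8],[-57,172,8]],[[308.4,204.9],[392.9,235.9],[377.8,277.1],[293.5,246.4]])
p0=[494,-167,-.374]
for o in([sc],[sb],[tb],[sc,sb,tb]):
    x,r=solve(o,p0); print(x); print(r.round(1).tolist())
js=('scene',[[-30,-30,0],[30,-30,0],[-30,30,0]],0)
h=30
def corners(yaw): pass
# jar: yaw .49: corners local
js=('scene',[[-h,h,0],[-h,-h,0],[h,-h,0],[-h,h,62],[-h,-h,62],[h,-h,62]],[[223.5,219.5],[245.3,224],[252.5,209.5],[221.5,200.5],[244,206],[251,191.5]])
jt=('top',[[-h,h,62],[h,h,62],[-h,-h,30],[h,-h,20]],[[210.6,220.5],[232.2,210.2],[224,244.5],[243.2,234]])
for o in([js],[jt],[js,jt]):
    x,r=solve(o,[549,170.6,.49]); print(x); print(r.round(1).tolist())
```

```text
[ 494.34 -167.94   -0.36]
[[-1.1, -0.0], [0.3, -3.5], [2.0, -0.0], [-0.5, 1.2]]
[ 497.67 -167.84   -0.37]
[[-0.5, 0.4], [1.3, -0.2], [-0.4, -0.6]]
[ 494.23 -173.08   -0.37]
[[-0.4, -0.5], [0.2, -0.3], [1.2, 1.3], [-0.8, -0.1]]
[ 495.06 -169.29   -0.37]
[[-0.3, -0.0], [1.2, -3.3], [2.8, 0.2], [0.1, 1.3], [-0.7, 1.7], [1.2, 1.0], [-0.8, 0.3], [-1.9, -0.8], [-1.3, -0.6], [-0.3, 1.0], [-2.3, -0.4]]
[550.62 173.06   0.49]
[[-0.6, 0.8], [0.1, 0.3], [0.4, 0.3], [-0.9, 0.2], [-0.0, -1.4], [0.8, -1.0]]
[547.45 168.19  -7.39]
[[-0.4, 0.6], [0.4, -0.2], [-1.5, -0.1], [1.4, -0.2]]
[548.21 170.    -0.45]
[[0.4, -7.7], [-15.2, 1.8], [0.6, 10.7], [0.2, -8.1], [-16.0, 0.1], [0.9, 9.1], [-1.2, 11.6], [-11.7, -0.4], [8.9, -0.6], [0.6, -11.4]]
```

Run:
```python
from cell import env
s=env.state();print(s['t'],s['tcp_rot'].tolist(),s['eef_pos'].tolist())
from h import *
print(at_z('top',[208,273],20),at_z('top',[188,204],20),env.grip_point_offset)
```

```text
1.7 [3.141507494815586, -1.5859702984011292e-05, 2.8417983356221392] [184.53666369510225, 597.1561197199072, 180.1610889319822]
[438.10217836 217.6810837   20.        ] [610.47625365 270.26002097  20.        ] 18.8
```

Request:
{"api": "drive_tool", "payload": {"commands": [{"dx": 30,"dy": -20,"dz": 0,"yaw": -6},{"dx": 30,"dy": -25,"dz": 0,"yaw": -6},{"dx": 28,"dy": -30,"dz": 0,"yaw": -6},{"dx": 27,"dy": -31,"dz": 0,"yaw": -6},{"dx": 26,"dy": -32,"dz": 0,"yaw": -6}]}}

```text
t: 2.12
eef_pos: [326.6, 457.8, 180.1]
tcp_rot: [3.141, 0.0, 2.313]
ft_force: [0.3, 0.9, 0.2]
opening: 1.002
```

Request:
{"api": "drive_tool", "payload": {"commands": [{"dx": 26,"dy": -32,"dz": 0,"yaw": -5},{"dx": 26,"dy": -32,"dz": 0,"yaw": -5},{"dx": 26,"dy": -32,"dz": 0,"yaw": -5},{"dx": 26,"dy": -32,"dz": 0},{"dx": 26,"dy": -32,"dz": 0}]}}

```text
invalid input
```

Request:
{"api": "drive_tool", "payload": {"commands": [{"dx": 26,"dy": -34,"dz": 0},{"dx": 26,"dy": -34,"dz": 0},{"dx": 22,"dy": -30,"dz": 0},{"dx": 19,"dy": -30,"dz": 0},{"dx": 0,"dy": 0,"dz": 0}]}}

```text
invalid input
```

```bash
python3 - <<'E'
from h import *
s=env.state();print(s['t'],s['tcp_rot'],s['eef_pos'],s['joints'])
shot('top','t1');shot('scene','s1')
for c in('top','scene'):
    print(c,proj(c,[s['eef_pos']]))
E
python3 - <<'E'
import cv2,numpy as np
a=cv2.imread('pics/t1.png')[170:290,170:290];b=cv2.imread('pics/s1.png')[100:240,180:300]
o=np.zeros((560,800,3),np.uint8);a=cv2.resize(cv2.convertScaleAbs(a,alpha=1.5),(400,400));b=cv2.resize(b,(400,467));o[:400,:400]=a;o[:467,400:]=b;cv2.imwrite('pics/f.png',o)
E
```

```text
2.1167 [3.14127457e+00 2.88512410e-05 2.31342799e+00] [326.59872962 457.78588842 180.14037697] [ 8.33687305e-01  4.01850385e-01  1.71492667e+00 -6.74762829e-05
  1.02450145e+00  9.10906801e-02]
top [[ 79.98899455 327.4348434 ]]
scene [[ 80.69965535 147.70447763]]
```

View pics/f.png

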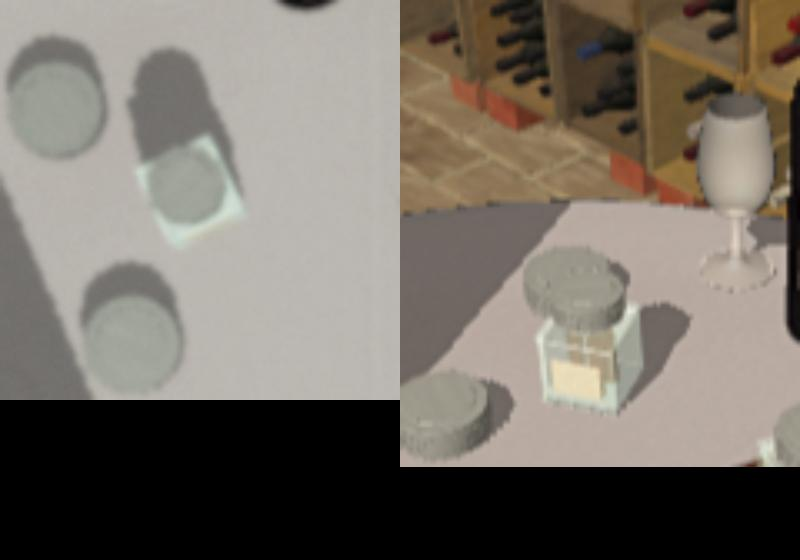

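Request:
{"api": "drive_tool", "payload": {"commands": [{"dx": 26,"dy": -32,"dz": 0,"yaw": -5},{"dx": 26,"dy": -32,"dz": 0,"yaw": -5},{"dx": 26,"dy": -32,"dz": 0,"yaw": -5},{"dx": 26,"dy": -32,"dz": 0,"yaw": 0},{"dx": 26,"dy": -32,"dz": 0,"yaw": 0}]}}

```text
t: 2.63
eef_pos: [456.3, 298.1, 180.4]
tcp_rot: [3.141, -0.0, 2.057]
ft_force: [0.0, 0.3, 0.7]
opening: 1.002
```

Request:
{"api": "drive_tool", "payload": {"commands": [{"dx": 26,"dy": -34,"dz": 0,"yaw": 0},{"dx": 26,"dy": -34,"dz": 0,"yaw": 0},{"dx": 22,"dy": -30,"dz": 0,"yaw": 0},{"dx": 19,"dy": -30,"dz": 0,"yaw": 0},{"dx": 0,"dy": 0,"dz": 0,"yaw": 0}]}}

```text
t: 3.05
eef_pos: [550.1, 169.0, 180.0]
tcp_rot: [3.141, 0.001, 2.054]
ft_force: [-0.7, 0.0, 0.5]
opening: 0.995
```

Run:
```python
from h import *
s=env.state();print(s['t'],s['tcp_rot'],s['eef_pos'],s['joints'])
shot('top','t1');shot('scene','s1')
import pickle; pickle.dump(s,open('s1.pkl','wb'))
for c in('top','scene'):
    print(c,proj(c,[s['eef_pos']]))
a=cv2.imread('pics/t1.png')[170:290,170:290];b=cv2.imread('pics/s1.png')[100:240,180:300]
o=np.zeros((560,800,3),np.uint8);a=cv2.resize(cv2.convertScaleAbs(a,alpha=1.5),(400,400));b=cv2.resize(b,(400,467));o[:400,:400]=a;o[:467,400:]=b;cv2.imwrite('pics/f.png',o)
```

```text
3.05 [3.14087159e+00 1.07585833e-03 2.05352085e+00] [550.11587183 169.01201604 179.98433321] [ 1.83751346e-01  4.20291454e-01  1.68387288e+00 -9.47899605e-04
  1.03642256e+00 -2.98491210e-01]
top [[221.38184667 218.81249176]]
scene [[233.92971589 154.74503923]]
```

View pics/f.png

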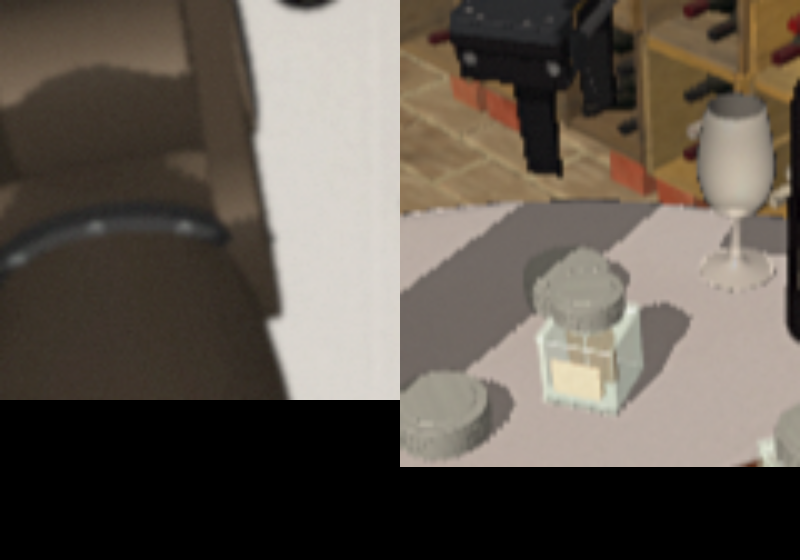

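Run:
```python
from ov import *
import pickle
s=pickle.load(open('s1.pkl','rb')); p=s['eef_pos']; yaw=s['tcp_rot'][2]-np.pi/2; print(np.degrees(yaw))
x,y,w,h,f=195,115,75,110,5.3
im=cv2.resize(cv2.imread('pics/s1.png')[y:y+h,x:x+w],None,fx=8,fy=5,interpolation=cv2.INTER_CUBIC)
f=8
im=cv2.resize(cv2.imread('pics/s1.png')[y:y+70,x:x+w],None,fx=f,fy=f,interpolation=cv2.INTER_CUBIC)
for sgn in(1,-1):
    for z0 in (0,30):
        L=np.array([[-10,47.5*sgn,z0],[10,47.5*sgn,z0],[10,59.5*sgn,z0],[-10,59.5*sgn,z0]],float)
        loop(im,'scene',L,[p[0],p[1],yaw-np.pi/2],(0,255,0) if z0==0 else (0,255,255),(x,y),f,p[2])
cv2.imwrite('pics/g.png',im)
```

```text
27.658077967848833
```

View pics/g.png

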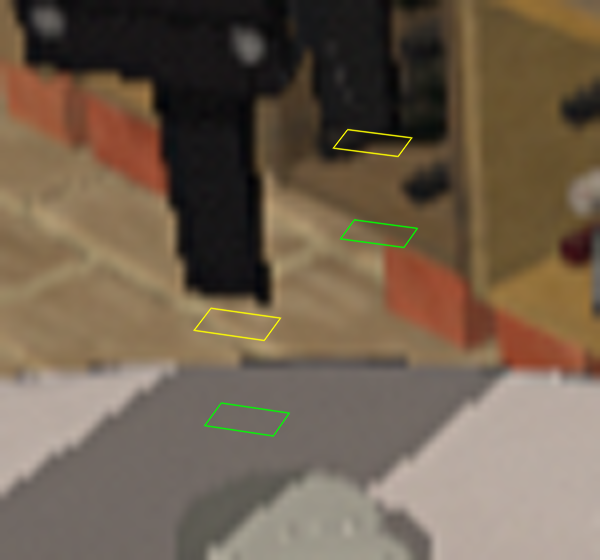

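```bash
cat > g.py <<'E'
from ov import *
import sys
def gview(out,x=195,y=115,w=75,h=70,f=8):
    shot('scene','cur'); s=env.state(); p=s['eef_pos']; yaw=s['tcp_rot'][2]-np.pi/2; o=s['opening']*47.5; print(s['t'],p,np.degrees(yaw),s['opening'],s['ft_force'],s['moment'])
    im=cv2.resize(cv2.imread('pics/cur.png')[y:y+h,x:x+w],None,fx=f,fy=f,interpolation=cv2.INTER_CUBIC)
    for sgn in(1,-1):
        for z0 in (0,30):
            L=np.array([[-10,o*sgn,z0],[10,o*sgn,z0],[10,(o+12)*sgn,z0],[-10,(o+12)*sgn,z0]],float)
            loop(im,'scene',L,[p[0],p[1],yaw-np.pi/2],(0,255,0) if z0==0 else (0,255,255),(x,y),f,p[2])
    cv2.imwrite(f'pics/{out}.png',im)
E
python3 -c "
from g import *
env.read_camera('scene');gview('h')
c=env.calibration('scene');print(c);print(CAL['scene'])"
```

```text
3.25 [546.70215341 173.81398763 180.11683234] 27.875106829103338 1.0048499947599772 [-0.20857588 -0.18532958  0.22281768] [-0.05729284  0.10712921  0.02241479]
{'intrinsics': array([[408.34651171,   0.        , 279.48934288],
       [  0.        , 408.34651171, 207.06085532],
       [  0.        ,   0.        ,   1.        ]]), 'dist_coeffs': array([0.00900638, 0.        , 0.        , 0.        , 0.        ]), 'rvec': array([ 2.08077518, -0.90410453,  0.43562484]), 'tvec': array([-356.47908072,  340.75100828,  638.43909313])}
{'intrinsics': array([[408.34651171,   0.        , 279.48934288],
       [  0.        , 408.34651171, 207.06085532],
       [  0.        ,   0.        ,   1.        ]]), 'dist_coeffs': array([0.00900638, 0.        , 0.        , 0.        , 0.        ]), 'rvec': array([ 2.08077518, -0.90410453,  0.43562484]), 'tvec': array([-356.47908072,  340.75100828,  638.43909313])}
```

View pics/h.png

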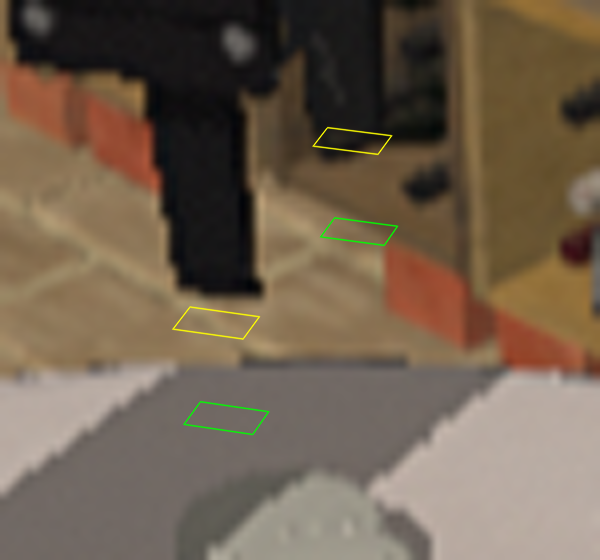

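View pics/cur.png

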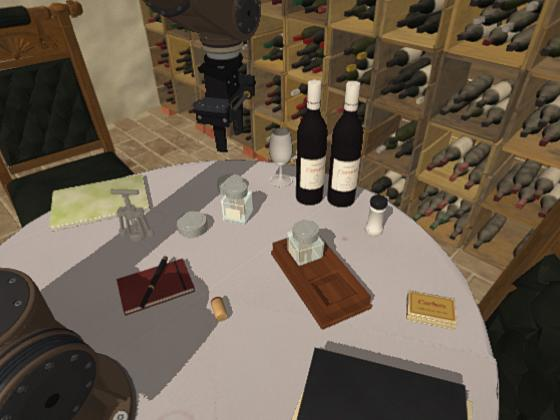

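Run:
```python
from ov import *
s=env.state(); p=s['eef_pos'];print(s['t'],p,s['joints']); yaw=s['tcp_rot'][2]-np.pi/2
x,y,w,h,f=170,20,110,170,3.5
im=cv2.resize(cv2.imread('pics/cur.png')[y:y+h,x:x+w],None,fx=f,fy=f,interpolation=cv2.INTER_CUBIC)
for col,o in(((0,255,0),0),((0,0,255),40)):
    for sgn in(1,-1):
        loop(im,'scene',np.array([[-10,47.5*sgn,0],[10,47.5*sgn,0],[10,59.5*sgn,0],[-10,59.5*sgn,0]],float),[p[0],p[1],yaw-np.pi/2],col,(x,y),f,p[2]+o)
    loop(im,'scene',np.array([[-37.5,-90,78],[37.5,-90,78],[37.5,90,78],[-37.5,90,78]],float),[p[0],p[1],yaw-np.pi/2],col,(x,y),f,p[2]+o)
cv2.imwrite('pics/i.png',im)
```

```text
3.25 [546.70215341 173.81398763 180.11683234] [ 1.92564188e-01  4.18037003e-01  1.68734982e+00  2.86343975e-04
  1.03639395e+00 -2.94094087e-01]
```

View pics/i.png

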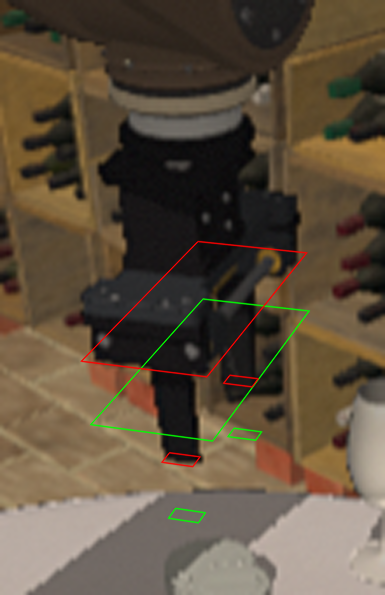

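Request:
{"api": "drive_tool", "payload": {"commands": [{"dx": 0,"dy": 0,"dz": -20,"yaw": 0},{"dx": 0,"dy": 0,"dz": -20,"yaw": 0},{"dx": 0,"dy": 0,"dz": -20,"yaw": 0},{"dx": 0,"dy": 0,"dz": 0,"yaw": 0},{"dx": 0,"dy": 0,"dz": 0,"yaw": 0}]}}

```text
t: 3.67
eef_pos: [546.4, 174.1, 120.0]
tcp_rot: [-3.14, -0.001, 2.058]
ft_force: [-0.6, -0.3, 0.4]
opening: 1.0
```

Run:
```python
from g import *
print([env.state()['eef_pos'] for _ in range(3)])
gview('j',195,130,75,90,6.5)
```

```text
[array([546.3864111 , 174.07708604, 120.01435437]), array([546.3864111 , 174.07708604, 120.01435437]), array([546.3864111 , 174.07708604, 120.01435437])]
3.7167 [547.07861522 173.98326804 120.94051341] 27.909915187812175 0.9995396470203629 [-0.56664635  0.58957923 -0.22878109] [ 0.02596238 -0.00212627 -0.0265171 ]
```

View pics/j.png

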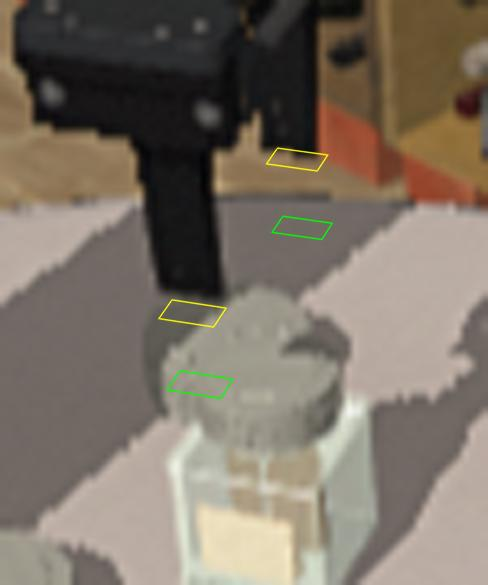

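Run:
```python
from ov import *
shot('top','t2'); s=env.state();p=s['eef_pos'];yaw=s['tcp_rot'][2]-np.pi/2;print(p)
x,y,w,h,f=130,130,180,150,4
im=cv2.convertScaleAbs(cv2.resize(cv2.imread('pics/t2.png')[y:y+h,x:x+w],None,fx=f,fy=f,interpolation=cv2.INTER_CUBIC),alpha=1.8)
for col,o in(((0,255,0),0),((0,0,255),40)):
    for z in(78,):loop(im,'top',np.array([[-37.5,-90,z],[37.5,-90,z],[37.5,90,z],[-37.5,90,z]],float),[p[0],p[1],yaw-np.pi/2],col,(x,y),f,p[2]+o)
cv2.imwrite('pics/k.png',im)
```

```text
[547.44844747 173.8122865  121.35926004]
```

View pics/k.png

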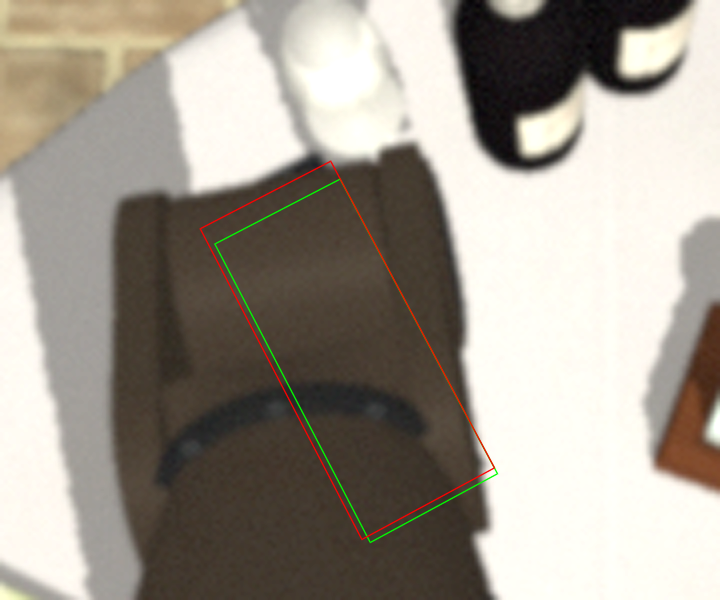

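View pics/t2.png

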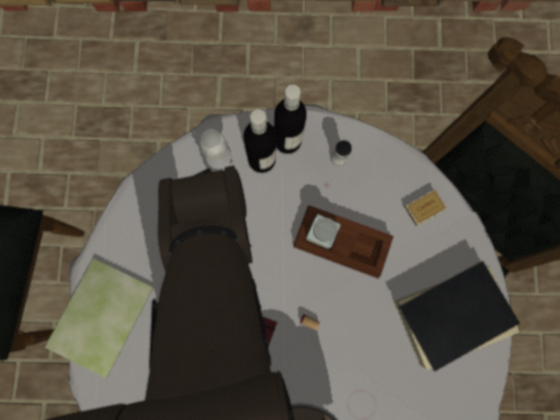

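Request:
{"api": "drive_tool", "payload": {"commands": [{"dx": 0,"dy": 0,"dz": -20,"yaw": 0},{"dx": 1,"dy": -1,"dz": -20,"yaw": 0},{"dx": 1,"dy": -1,"dz": -20,"yaw": 0},{"dx": 0,"dy": 0,"dz": 0,"yaw": 0},{"dx": 0,"dy": 0,"dz": 0,"yaw": 0}]}}

```text
t: 4.18
eef_pos: [549.3, 171.2, 60.9]
tcp_rot: [3.142, -0.0, 2.057]
ft_force: [-0.6, -0.8, 0.3]
opening: 0.997
```

Run:
```python
from g import *
gview('j',195,130,75,100,6)
```

```text
4.2333 [549.7824464  171.24287075  61.55094932] 27.82981409042213 1.0023026973619624 [-0.33490054  0.16460753 -0.17647631] [-0.09280569  0.01126822 -0.00490908]
```

View pics/j.png

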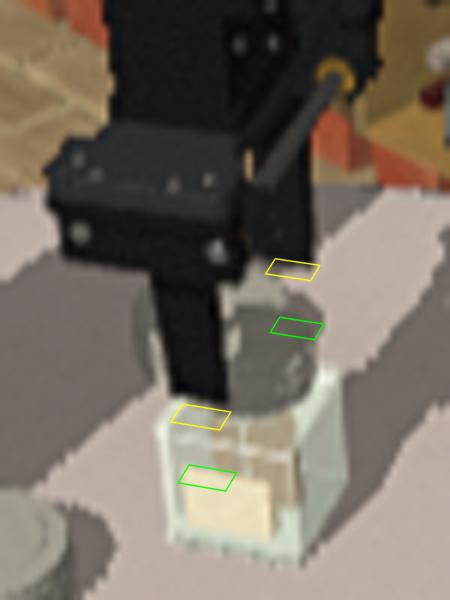

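Request:
{"api": "drive_tool", "payload": {"commands": [{"dx": 0,"dy": 0,"dz": -10,"yaw": 0},{"dx": 0,"dy": 0,"dz": -10,"yaw": 0},{"dx": 0,"dy": 0,"dz": -10,"yaw": 0},{"dx": 0,"dy": 0,"dz": 0,"yaw": 0},{"dx": 0,"dy": 0,"dz": 0,"yaw": 0}]}}

```text
t: 4.65
eef_pos: [548.8, 170.9, 29.4]
tcp_rot: [-3.14, -0.0, 2.056]
ft_force: [-0.1, 0.1, 0.4]
opening: 1.0
```

Run:
```python
from g import *
gview('j',195,140,75,100,6)
```

```text
4.7 [549.1013099  170.9585918   29.91618446] 27.823422248940457 0.9979472158929737 [-0.16693835 -0.27869024  0.25751742] [-0.06266423  0.05826424  0.00886252]
```

View pics/j.png

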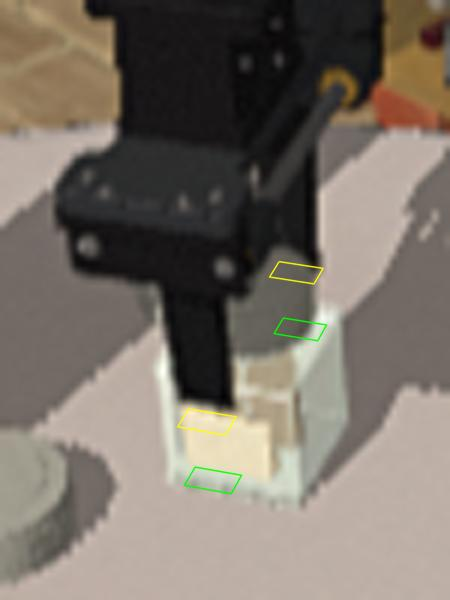

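Request:
{"api": "drive_tool", "payload": {"commands": [{"dx": 0,"dy": 0,"dz": -6,"yaw": 0},{"dx": 0,"dy": 0,"dz": -6,"yaw": 0},{"dx": 0,"dy": 0,"dz": 0,"yaw": 0}]}}

```text
t: 4.95
eef_pos: [548.7, 170.8, 17.1]
tcp_rot: [-3.14, -0.0, 2.056]
ft_force: [-0.8, 0.1, 0.2]
opening: 0.998
```

Request:
{"api": "drive_tool", "payload": {"commands": [{"dx": 0,"dy": 0,"dz": -2,"yaw": 0},{"dx": 0,"dy": 0,"dz": -2,"yaw": 0},{"dx": 0,"dy": 0,"dz": 0,"yaw": 0}]}}

```text
t: 5.2
eef_pos: [549.0, 170.9, 13.8]
tcp_rot: [-3.141, -0.0, 2.056]
ft_force: [-0.6, -0.3, 0.6]
opening: 0.996
```

Run:
```python
from g import *
gview('j',195,140,75,100,6)
```

```text
5.25 [549.13821897 170.94886115  14.05932316] 27.823150513172408 0.9988313471286343 [0.17744286 0.91397215 0.62834157] [-0.08048472 -0.02758282 -0.04674306]
```

View pics/j.png

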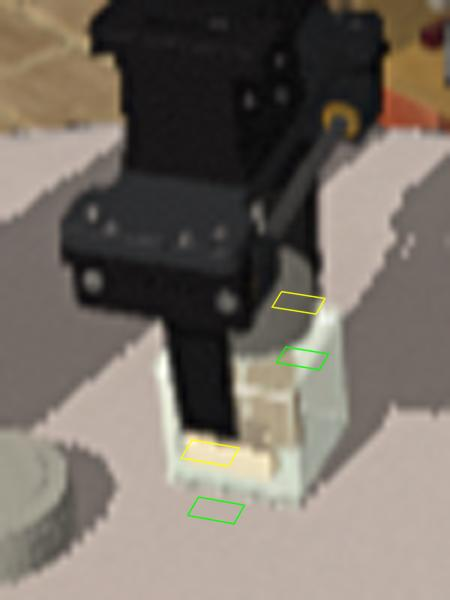

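Request:
{"api": "drive_tool", "payload": {"commands": [{"dx": 0,"dy": 0,"dz": -2,"yaw": 0},{"dx": 0,"dy": 0,"dz": -2,"yaw": 0},{"dx": 0,"dy": 0,"dz": 0,"yaw": 0}]}}

```text
t: 5.5
eef_pos: [549.0, 170.9, 9.8]
tcp_rot: [-3.141, -0.0, 2.056]
ft_force: [0.5, 0.2, 0.5]
opening: 1.005
```

Request:
{"api": "drive_tool", "payload": {"commands": [{"dx": 0,"dy": 0,"dz": -1,"yaw": 0},{"dx": 0,"dy": 0,"dz": -1,"yaw": 0}]}}

```text
t: 5.67
eef_pos: [549.2, 171.0, 8.1]
tcp_rot: [3.141, 0.0, 2.056]
ft_force: [0.1, 0.7, 0.1]
opening: 1.002
```

Request:
{"api": "drive_tool", "payload": {"commands": [{"dx": 0,"dy": 0,"dz": -1,"yaw": 0},{"dx": 0,"dy": 0,"dz": -1,"yaw": 0}]}}

```text
t: 5.83
eef_pos: [549.2, 171.0, 6.1]
tcp_rot: [3.142, 0.0, 2.056]
ft_force: [-0.3, 0.4, 0.5]
opening: 1.0
```

Request:
{"api": "drive_tool", "payload": {"commands": [{"dx": 0,"dy": 0,"dz": -2,"yaw": 0},{"dx": 0,"dy": 0,"dz": -2,"yaw": 0}]}}

```text
t: 6.0
eef_pos: [549.2, 170.9, 2.0]
tcp_rot: [3.141, 0.0, 2.056]
ft_force: [0.6, -0.5, -0.9]
opening: 0.995
```

Request:
{"api": "drive_tool", "payload": {"commands": [{"dx": 0,"dy": 0,"dz": -1,"yaw": 0},{"dx": 0,"dy": 0,"dz": -1,"yaw": 0}]}}

```text
t: 6.17
eef_pos: [549.1, 170.9, -0.0]
tcp_rot: [-3.142, -0.0, 2.056]
ft_force: [-0.3, 0.5, -0.4]
opening: 1.001
```

Request:
{"api": "drive_tool", "payload": {"commands": [{"dx": 0,"dy": 0,"dz": -1,"yaw": 0},{"dx": 0,"dy": 0,"dz": -1,"yaw": 0}]}}

```text
t: 6.33
eef_pos: [549.2, 171.0, -2.0]
tcp_rot: [3.142, -0.0, 2.056]
ft_force: [0.3, 0.2, 0.3]
opening: 1.001
```

Request:
{"api": "drive_tool", "payload": {"commands": [{"dx": 0,"dy": 0,"dz": -1,"yaw": 0},{"dx": 0,"dy": 0,"dz": -1,"yaw": 0}]}}

```text
t: 6.5
eef_pos: [549.2, 171.0, -3.9]
tcp_rot: [3.141, 0.0, 2.056]
ft_force: [-0.4, 0.3, -0.0]
opening: 0.995
```

Run:
```python
from g import *
gview('j',195,140,75,100,6)
```

```text
6.55 [549.10579144 170.92926011  -4.07024774] 27.82340323626012 0.998280317798416 [ 0.77043754  0.05914854 -0.61453014] [-0.0506779   0.04708707 -0.01894985]
```

View pics/j.png

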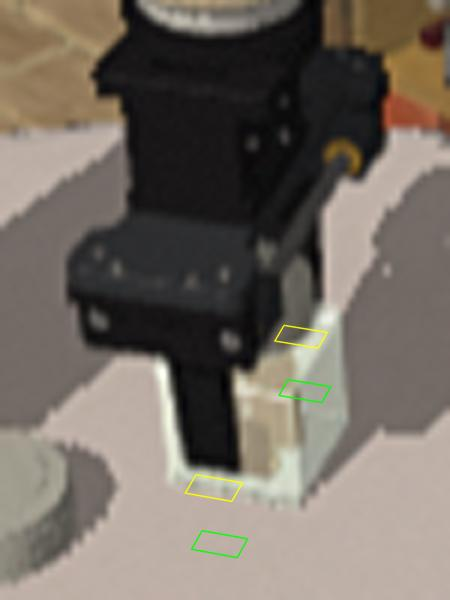

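Request:
{"api": "drive_tool", "payload": {"commands": [{"dx": 0,"dy": 0,"dz": -1,"yaw": 0},{"dx": 0,"dy": 0,"dz": -2,"yaw": 0}]}}

```text
t: 6.72
eef_pos: [549.3, 171.0, -6.8]
tcp_rot: [3.141, 0.0, 2.056]
ft_force: [-0.1, -0.2, 0.2]
opening: 0.999
```

Request:
{"api": "drive_tool", "payload": {"commands": [{"dx": 0,"dy": 0,"dz": 0,"yaw": 0},{"dx": 0,"dy": 0,"dz": 0,"yaw": 0},{"dx": 0,"dy": 0,"dz": 0,"yaw": 0},{"dx": 0,"dy": 0,"dz": 0,"yaw": 0},{"dx": 0,"dy": 0,"dz": 0,"yaw": 0}], "grip": 0}}

```text
t: 7.13
eef_pos: [549.3, 171.0, -6.8]
tcp_rot: [3.141, 0.0, 2.056]
ft_force: [0.1, 0.6, 0.1]
opening: 0.704
```

Request:
{"api": "drive_tool", "payload": {"commands": [{"dx": 0,"dy": 0,"dz": 0,"yaw": 0},{"dx": 0,"dy": 0,"dz": 0,"yaw": 0},{"dx": 0,"dy": 0,"dz": 0,"yaw": 0}]}}

```text
t: 7.38
eef_pos: [549.2, 171.0, -6.8]
tcp_rot: [3.141, 0.0, 2.056]
ft_force: [-0.4, 0.9, -0.3]
opening: 0.633
```

Run:
```python
from g import *
gview('j',195,140,75,100,6)
```

```text
7.4333 [549.23706519 170.98105745  -6.78539364] 27.82713155716059 0.633498700494161 [-0.46643983  0.67150565 -0.0024481 ] [-0.06940776  0.02462196  0.02986129]
```

View pics/j.png

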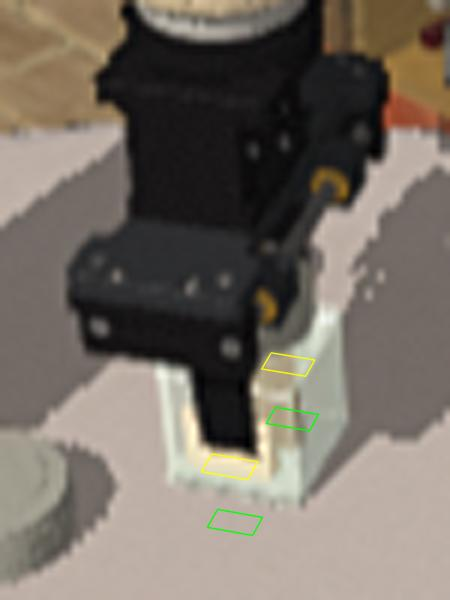

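The glass is gripped at an opening of 0.633, about 60 mm. The fingertips show about 39 mm above the reported z, so I'll steer by the pictures. Lifting next.

Request:
{"api": "drive_tool", "payload": {"commands": [{"dx": 0,"dy": 0,"dz": 10,"yaw": 0},{"dx": 0,"dy": 0,"dz": 25,"yaw": 0},{"dx": 0,"dy": 0,"dz": 35,"yaw": 0},{"dx": 0,"dy": 0,"dz": 35,"yaw": 0},{"dx": 0,"dy": 0,"dz": 25,"yaw": 0}]}}

```text
t: 7.85
eef_pos: [549.2, 171.0, 126.2]
tcp_rot: [3.14, 0.0, 2.056]
ft_force: [1.0, -0.3, -4.6]
opening: 0.633
```

Request:
{"api": "drive_tool", "payload": {"commands": [{"dx": -2,"dy": -15,"dz": 0,"yaw": -2},{"dx": -5,"dy": -30,"dz": 0,"yaw": -5},{"dx": -5,"dy": -34,"dz": 0,"yaw": -5},{"dx": -5,"dy": -34,"dz": 0,"yaw": -5},{"dx": -5,"dy": -34,"dz": 0,"yaw": -5}]}}

```text
t: 8.27
eef_pos: [526.2, 22.8, 123.6]
tcp_rot: [-3.141, -0.0, 1.669]
ft_force: [0.7, 0.2, -4.7]
opening: 0.634
```

Request:
{"api": "drive_tool", "payload": {"commands": [{"dx": -5,"dy": -34,"dz": 0,"yaw": -5},{"dx": -5,"dy": -34,"dz": 0,"yaw": -5},{"dx": -5,"dy": -34,"dz": 0,"yaw": -5},{"dx": -5,"dy": -32,"dz": 0,"yaw": -5},{"dx": -5,"dy": -30,"dz": 0,"yaw": -5}]}}

```text
t: 8.68
eef_pos: [501.3, -141.7, 123.5]
tcp_rot: [-3.141, 0.0, 1.231]
ft_force: [1.2, 0.4, -5.1]
opening: 0.641
```

Request:
{"api": "drive_tool", "payload": {"commands": [{"dx": -4,"dy": -20,"dz": 0,"yaw": -2},{"dx": -2,"dy": -10,"dz": 0,"yaw": 0},{"dx": 0,"dy": 0,"dz": 0,"yaw": 0},{"dx": 0,"dy": 0,"dz": 0,"yaw": 0}]}}

```text
t: 9.02
eef_pos: [495.9, -169.8, 123.2]
tcp_rot: [-3.141, -0.0, 1.201]
ft_force: [-0.2, 0.4, -4.6]
opening: 0.634
```

Run:
```python
from g import *
gview('j',260,130,120,110,6); shot('top','t3')
```

```text
9.0667 [ 496.03112638 -169.28512713  123.22607139] -21.11935999719775 0.6360615364394403 [ 0.02541509  0.23192451 -4.64300156] [-0.05405145  0.1099858  -0.01075379]
```

View pics/cur.png

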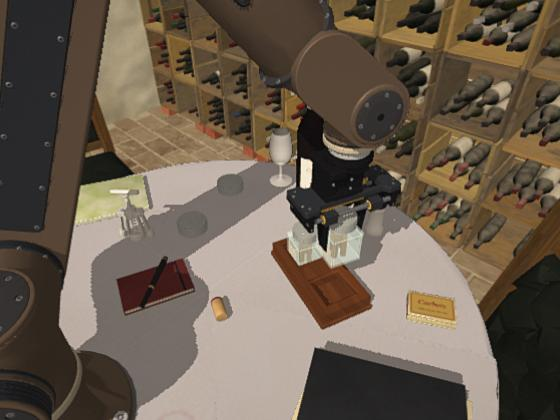

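View pics/t3.png

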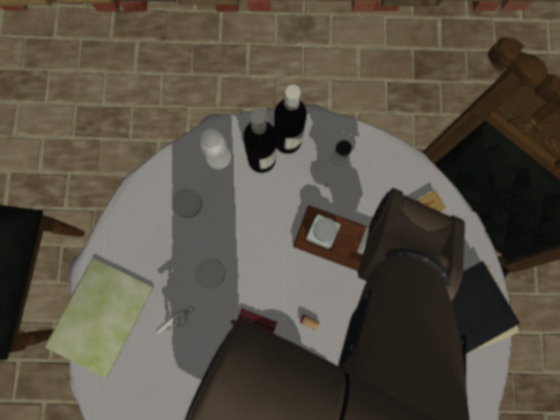

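Request:
{"api": "drive_tool", "payload": {"commands": [{"dx": 0,"dy": 0,"dz": -15,"yaw": 0},{"dx": 0,"dy": 0,"dz": -25,"yaw": 0},{"dx": 0,"dy": 0,"dz": -25,"yaw": 0},{"dx": 0,"dy": 0,"dz": -10,"yaw": 0},{"dx": 0,"dy": 0,"dz": 0,"yaw": 0}]}}

```text
t: 9.53
eef_pos: [495.3, -168.7, 46.4]
tcp_rot: [-3.138, -0.0, 1.203]
ft_force: [-0.6, 0.4, -4.0]
opening: 0.632
```

Run:
```python
from g import *
gview('j',262,200,120,130,6)
p=env.state()['eef_pos']
over('pics/cur.png','scene',[494.3,-168,-.37],[494.3,-168,-.37],(295,215),(85,100),8,'pics/l.png',jz=p[2]+6.8)
im=cv2.imread('pics/cur.png')[215:315,295:380]; cv2.imwrite('pics/m.png',cv2.resize(im,None,fx=8,fy=6*8/6,interpolation=cv2.INTER_CUBIC)[:600+200][:,:])
```

```text
9.5833 [ 496.0743494  -169.18316698   47.79583687] -21.101571217841304 0.6349635279176414 [ 0.40978364  0.14674403 -4.1242389 ] [-0.12411465  0.07492506 -0.01923168]
```

View pics/l.png

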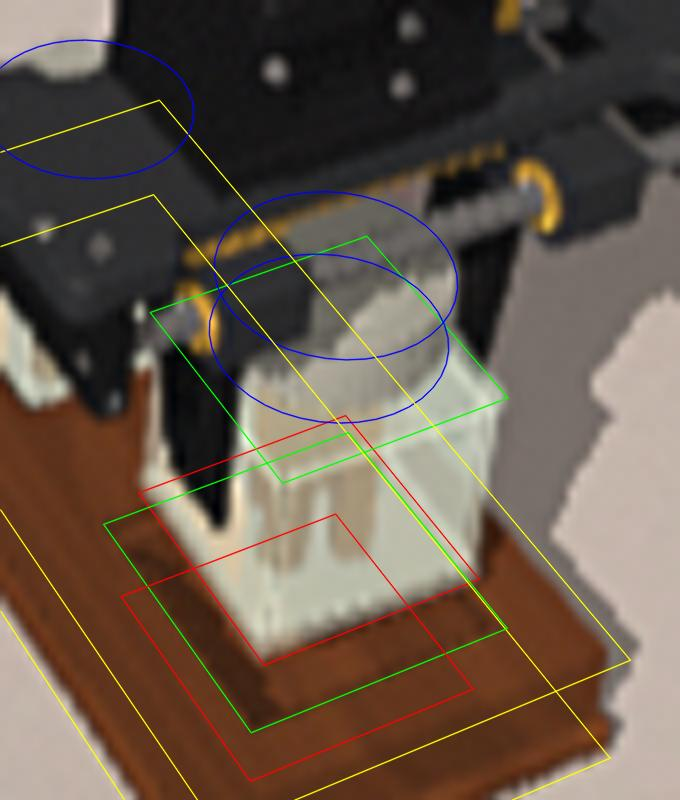

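View pics/m.png

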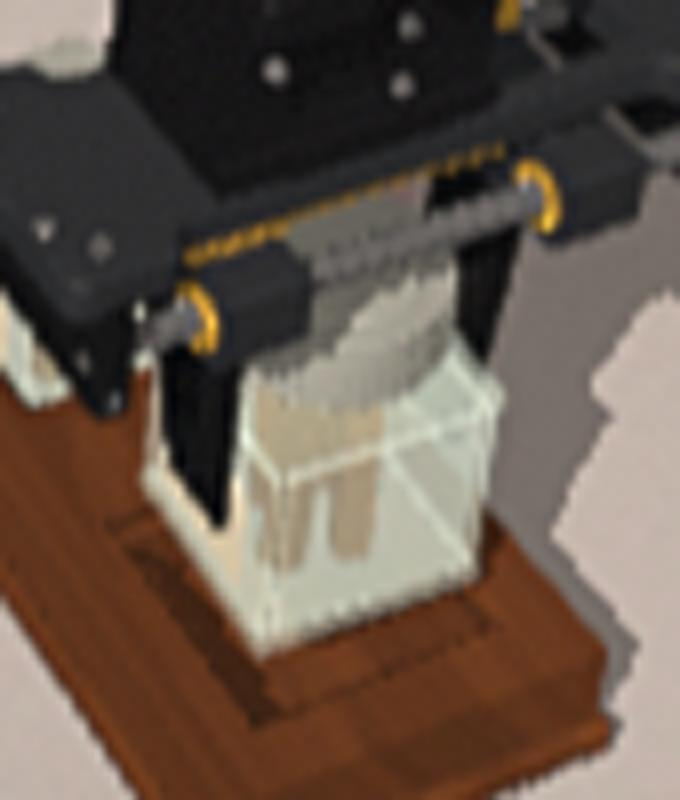

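Request:
{"api": "drive_tool", "payload": {"commands": [{"dx": 0,"dy": 0,"dz": -5,"yaw": 0},{"dx": 0,"dy": 0,"dz": -5,"yaw": 0},{"dx": 0,"dy": 0,"dz": -2,"yaw": 0},{"dx": 0,"dy": 0,"dz": -1,"yaw": 0},{"dx": 0,"dy": 0,"dz": -1,"yaw": 0}]}}

```text
t: 10.0
eef_pos: [496.4, -170.1, 34.4]
tcp_rot: [3.141, 0.0, 1.201]
ft_force: [-0.1, -0.3, -4.4]
opening: 0.635
```

Request:
{"api": "drive_tool", "payload": {"commands": [{"dx": 0,"dy": 0,"dz": -1,"yaw": 0},{"dx": 0,"dy": 0,"dz": -1,"yaw": 0},{"dx": 0,"dy": 0,"dz": -1,"yaw": 0}]}}

```text
t: 10.25
eef_pos: [496.5, -170.4, 32.5]
tcp_rot: [3.14, 0.0, 1.201]
ft_force: [-8.9, -0.5, 24.6]
opening: 0.634
```

Request:
{"api": "drive_tool", "payload": {"commands": [{"dx": 0,"dy": 0,"dz": -1,"yaw": 0},{"dx": 0,"dy": 0,"dz": -1,"yaw": 0}]}}

```text
t: 10.42
eef_pos: [496.0, -170.8, 31.4]
tcp_rot: [3.14, 0.001, 1.201]
ft_force: [-17.1, -2.8, 35.6]
opening: 0.634
```

Request:
{"api": "drive_tool", "payload": {"commands": [{"dx": 0,"dy": 0,"dz": -1,"yaw": 0},{"dx": 0,"dy": 0,"dz": 0,"yaw": 0}]}}

```text
t: 10.58
eef_pos: [495.5, -170.8, 30.7]
tcp_rot: [3.141, 0.001, 1.201]
ft_force: [-16.6, -2.9, 32.5]
opening: 0.633
```

Request:
{"api": "drive_tool", "payload": {"commands": [{"dx": -1,"dy": -0.3,"dz": 0,"yaw": 0},{"dx": -1,"dy": -0.2,"dz": 0,"yaw": 0},{"dx": 0,"dy": 0,"dz": 0,"yaw": 0}]}}

```text
t: 10.83
eef_pos: [494.8, -171.1, 29.6]
tcp_rot: [3.139, 0.0, 1.201]
ft_force: [-0.5, 0.8, -5.6]
opening: 0.635
```

Run:
```python
from g import *
gview('j',262,200,120,130,6)
im=cv2.imread('pics/cur.png')[240:320,295:380]; cv2.imwrite('pics/m.png',cv2.resize(im,None,fx=7,fy=7,interpolation=cv2.INTER_CUBIC))
```

```text
10.8833 [ 494.43565313 -170.81198732   28.98588544] -21.190609349244937 0.6314903524750402 [ 0.09516622 -0.04619028 -5.14278788] [-0.15258763  0.06244999  0.04805426]
```

View pics/m.png

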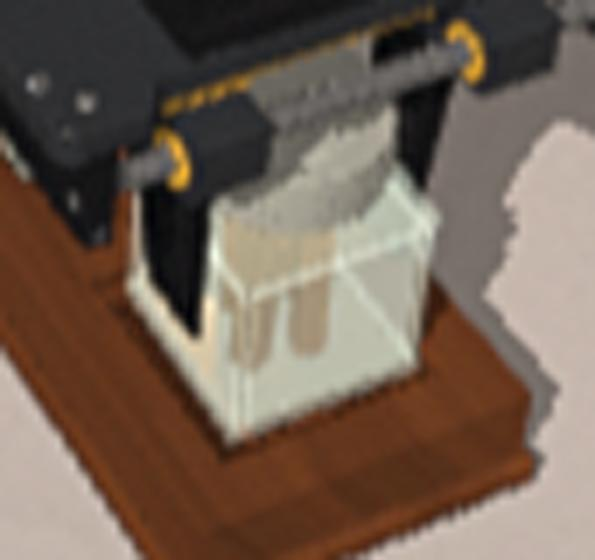

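Request:
{"api": "drive_tool", "payload": {"commands": [{"dx": 0,"dy": 0,"dz": -1,"yaw": 0},{"dx": 0,"dy": 0,"dz": -1,"yaw": 0},{"dx": 0,"dy": 0,"dz": -1,"yaw": 0}]}}

```text
t: 11.13
eef_pos: [494.1, -170.5, 24.7]
tcp_rot: [-3.141, -0.0, 1.201]
ft_force: [0.3, -0.2, -5.0]
opening: 0.63
```

Request:
{"api": "drive_tool", "payload": {"commands": [{"dx": 0,"dy": 0,"dz": -1,"yaw": 0},{"dx": 0,"dy": 0,"dz": -1,"yaw": 0},{"dx": 0,"dy": 0,"dz": -1,"yaw": 0}]}}

```text
t: 11.38
eef_pos: [494.1, -170.5, 21.9]
tcp_rot: [-3.141, -0.0, 1.201]
ft_force: [0.6, -0.2, -4.9]
opening: 0.636
```

Request:
{"api": "drive_tool", "payload": {"commands": [{"dx": 0,"dy": 0,"dz": -2,"yaw": 0},{"dx": 0,"dy": 0,"dz": -2,"yaw": 0},{"dx": 0,"dy": 0,"dz": -2,"yaw": 0}]}}

```text
t: 11.63
eef_pos: [494.1, -170.5, 15.9]
tcp_rot: [-3.142, -0.0, 1.201]
ft_force: [0.0, -0.1, -5.0]
opening: 0.633
```

Request:
{"api": "drive_tool", "payload": {"commands": [{"dx": 0,"dy": 0,"dz": -1,"yaw": 0},{"dx": 0,"dy": 0,"dz": -1,"yaw": 0},{"dx": 0,"dy": 0,"dz": -1,"yaw": 0}]}}

```text
t: 11.88
eef_pos: [494.2, -170.6, 13.1]
tcp_rot: [3.141, 0.0, 1.201]
ft_force: [-0.5, 0.1, -4.8]
opening: 0.636
```

Request:
{"api": "drive_tool", "payload": {"commands": [{"dx": 0,"dy": 0,"dz": -1,"yaw": 0},{"dx": 0,"dy": 0,"dz": -1,"yaw": 0}]}}

```text
t: 12.05
eef_pos: [494.2, -170.6, 11.1]
tcp_rot: [3.141, 0.0, 1.201]
ft_force: [-1.9, -0.0, -4.9]
opening: 0.635
```

Request:
{"api": "drive_tool", "payload": {"commands": [{"dx": 0,"dy": 0,"dz": -1,"yaw": 0},{"dx": 0,"dy": 0,"dz": 0,"yaw": 0}]}}

```text
t: 12.22
eef_pos: [494.1, -170.5, 10.0]
tcp_rot: [-3.141, 0.0, 1.201]
ft_force: [0.8, -0.4, -4.6]
opening: 0.633
```

Request:
{"api": "drive_tool", "payload": {"commands": [{"dx": 0,"dy": 0,"dz": -0.5,"yaw": 0},{"dx": 0,"dy": 0,"dz": -0.5,"yaw": 0}]}}

```text
t: 12.38
eef_pos: [494.2, -170.6, 9.2]
tcp_rot: [3.141, 0.0, 1.201]
ft_force: [0.2, -0.0, -4.9]
opening: 0.632
```

Request:
{"api": "drive_tool", "payload": {"commands": [{"dx": 0,"dy": 0,"dz": -0.5,"yaw": 0},{"dx": 0,"dy": 0,"dz": -0.5,"yaw": 0}]}}

```text
t: 12.55
eef_pos: [494.2, -170.6, 8.1]
tcp_rot: [3.141, -0.0, 1.201]
ft_force: [0.6, -0.6, -4.6]
opening: 0.631
```

Request:
{"api": "drive_tool", "payload": {"commands": [{"dx": 0,"dy": 0,"dz": -0.5,"yaw": 0},{"dx": 0,"dy": 0,"dz": -0.5,"yaw": 0}]}}

```text
t: 12.72
eef_pos: [494.4, -170.4, 7.7]
tcp_rot: [3.141, -0.0, 1.201]
ft_force: [0.9, 2.8, 8.5]
opening: 0.63
```

Request:
{"api": "drive_tool", "payload": {"commands": [{"dx": 0,"dy": 0,"dz": 0,"yaw": 0},{"dx": 0,"dy": 0,"dz": 0,"yaw": 0},{"dx": 0,"dy": 0,"dz": 0,"yaw": 0},{"dx": 0,"dy": 0,"dz": 0,"yaw": 0},{"dx": 0,"dy": 0,"dz": 0,"yaw": 0}], "grip": 0.95}}

```text
t: 13.13
eef_pos: [494.2, -170.6, 7.2]
tcp_rot: [3.141, 0.0, 1.201]
ft_force: [0.3, 0.2, -0.3]
opening: 0.916
```

Request:
{"api": "drive_tool", "payload": {"commands": [{"dx": 0,"dy": 0,"dz": 0,"yaw": 0},{"dx": 0,"dy": 0,"dz": 0,"yaw": 0}]}}

```text
t: 13.3
eef_pos: [494.2, -170.6, 7.2]
tcp_rot: [3.141, 0.0, 1.201]
ft_force: [0.2, -0.7, 0.0]
opening: 0.945
```

Run:
```python
from g import *
gview('j',262,200,120,130,6)
over('pics/cur.png','scene',[494.3,-168,-.37],None,(295,235),(85,80),7,'pics/l.png',jz=15)
```

```text
13.35 [ 494.17865431 -170.56735728    7.12876331] -21.17847536084508 0.9476324642154702 [ 0.68937215  0.63544399 -0.79100272] [-0.09751216  0.04906851  0.02481752]
```

View pics/l.png

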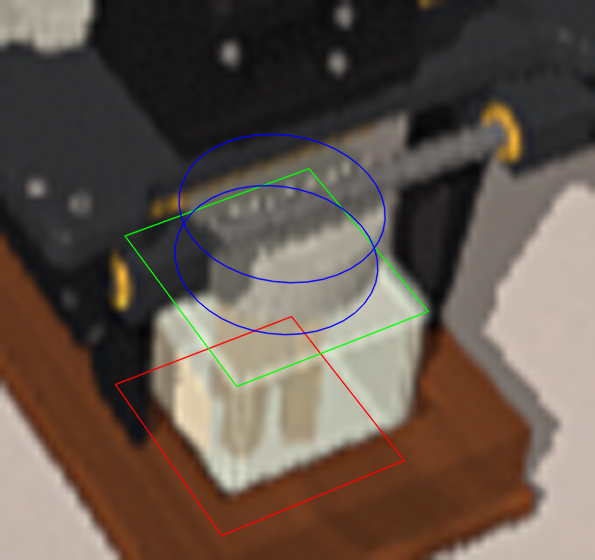

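Run:
```python
from ov import *
s=env.state(); p=s['eef_pos']; yaw=s['tcp_rot'][2]-np.pi/2; o=s['opening']*47.5
x,y,w,h,f=290,250,70,65,11
im=cv2.resize(cv2.imread('pics/cur.png')[y:y+h,x:x+w],None,fx=f,fy=f,interpolation=cv2.INTER_CUBIC)
im=cv2.convertScaleAbs(im,alpha=1.8)
for z0,col in((36,(0,255,0)),(40,(0,255,255)),(44,(0,0,255))):
    for sgn in(1,-1):
        L=np.array([[-10,o*sgn,z0],[10,o*sgn,z0],[10,(o+12)*sgn,z0],[-10,(o+12)*sgn,z0]],float)
        loop(im,'scene',L,[p[0],p[1],yaw-np.pi/2],col,(x,y),f,p[2])
cv2.imwrite('pics/n.png',im[:600])
```

```text
(no output)
```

View pics/n.png

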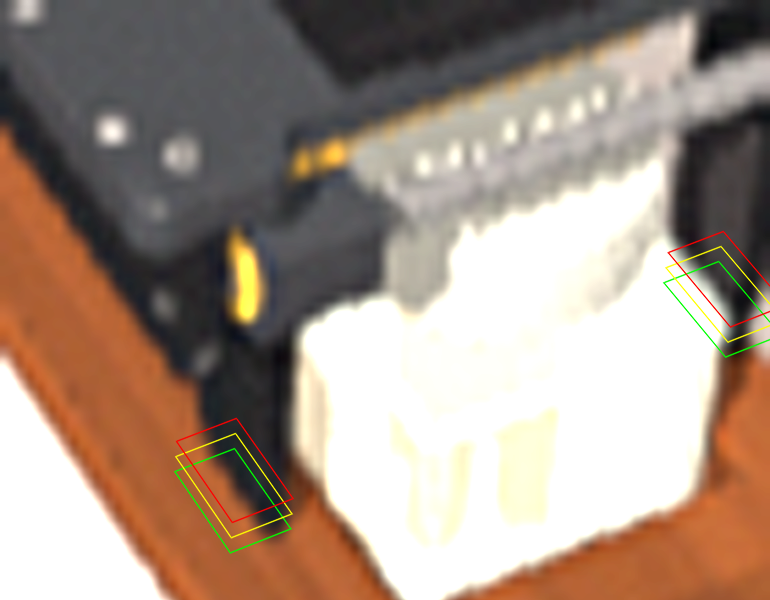

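Request:
{"api": "drive_tool", "payload": {"commands": [{"dx": 0,"dy": 0,"dz": 10,"yaw": 0},{"dx": 0,"dy": 0,"dz": 15,"yaw": 0},{"dx": 0,"dy": 0,"dz": 10,"yaw": 0},{"dx": 0,"dy": 0,"dz": 4,"yaw": 0},{"dx": 0,"dy": 0,"dz": 0,"yaw": 0}]}}

```text
t: 13.77
eef_pos: [494.7, -170.8, 47.4]
tcp_rot: [3.139, 0.0, 1.201]
ft_force: [0.1, 0.3, -0.4]
opening: 0.946
```

Run:
```python
from g import *
gview('j',262,200,120,130,6)
im=cv2.imread('pics/cur.png')[230:315,295:380]; cv2.imwrite('pics/m.png',cv2.resize(im,None,fx=7,fy=7,interpolation=cv2.INTER_CUBIC))
```

```text
13.8167 [ 494.3665995  -170.64671752   46.69310743] -21.17779811032128 0.9499603613379026 [-0.38100692 -1.60701284 -0.06347966] [-0.09557291  0.12438934  0.08041048]
```

View pics/m.png

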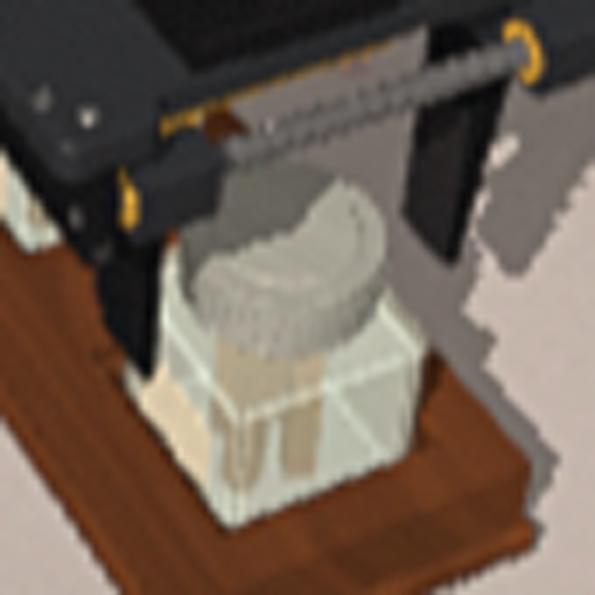

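Request:
{"api": "drive_tool", "payload": {"commands": [{"dx": 0,"dy": 0,"dz": 0,"yaw": 0},{"dx": 0,"dy": 0,"dz": 0,"yaw": 0},{"dx": 0,"dy": 0,"dz": 0,"yaw": 0},{"dx": 0,"dy": 0,"dz": 0,"yaw": 0},{"dx": 0,"dy": 0,"dz": 0,"yaw": 0}], "grip": 0}}

```text
t: 14.23
eef_pos: [494.1, -170.5, 45.9]
tcp_rot: [-3.141, -0.0, 1.201]
ft_force: [0.7, 0.2, -0.3]
opening: 0.655
```

Request:
{"api": "drive_tool", "payload": {"commands": [{"dx": 0,"dy": 0,"dz": 0,"yaw": 0},{"dx": 0,"dy": 0,"dz": 0,"yaw": 0},{"dx": 0,"dy": 0,"dz": 0,"yaw": 0},{"dx": 0,"dy": 0,"dz": 0,"yaw": 0}]}}

```text
t: 14.57
eef_pos: [494.3, -170.6, 46.1]
tcp_rot: [3.141, 0.0, 1.201]
ft_force: [1.4, -1.0, -2.6]
opening: 0.576
```

Run:
```python
from g import *
gview('j',262,200,120,130,6)
im=cv2.imread('pics/cur.png')[230:315,295:380]; cv2.imwrite('pics/m.png',cv2.resize(im,None,fx=7,fy=7,interpolation=cv2.INTER_CUBIC))
```

```text
14.6167 [ 494.25470556 -170.56542292   46.08834612] -21.176610460237214 0.5776356677732262 [ 1.26618339 -0.01086516 -2.09664258] [-0.2273647  -0.19416372 -0.00174981]
```

View pics/m.png

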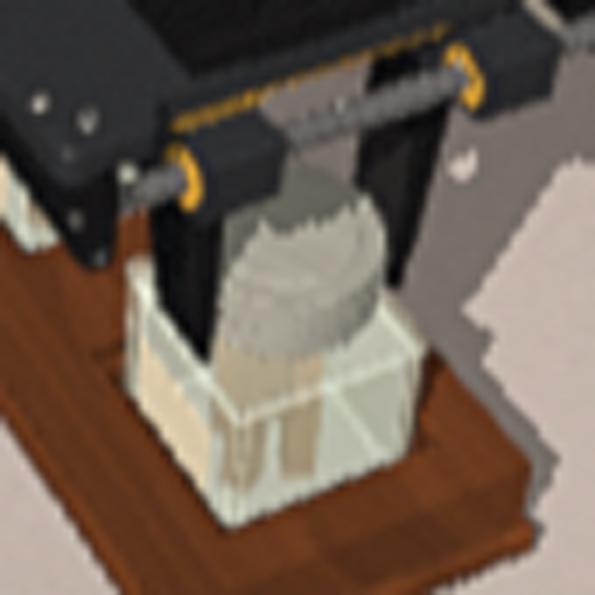

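Request:
{"api": "drive_tool", "payload": {"commands": [{"dx": 0,"dy": 0,"dz": 0.1,"yaw": 3},{"dx": 0,"dy": 0,"dz": 0.2,"yaw": 4},{"dx": 0,"dy": 0,"dz": 0.2,"yaw": 4}]}}

```text
t: 14.87
eef_pos: [493.9, -170.6, 46.5]
tcp_rot: [-3.141, -0.0, 1.396]
ft_force: [0.6, -1.6, -4.3]
opening: 0.576
```

```bash
cat > st.py <<'E'
from h import *
s=env.state();print(round(s['t'],2),s['eef_pos'].round(1),np.degrees(s['tcp_rot'][2]-np.pi/2).round(2),s['opening'].round(3),s['ft_force'].round(1),s['moment'].round(2),s['joints'][5].round(2))
E
python3 st.py
```

```text
Traceback (most recent call last):
  File "st.py", line 2, in <module>
    s=env.state();print(round(s['t'],2),s['eef_pos'].round(1),np.degrees(s['tcp_rot'][2]-np.pi/2).round(2),s['opening'].round(3),s['ft_force'].round(1),s['moment'].round(2),s['joints'][5].round(2))
                                                                                                           ^^^^^^^^^^^^^^^^^^
AttributeError: 'float' object has no attribute 'round'
```

Request:
{"api": "drive_tool", "payload": {"commands": [{"dx": 0,"dy": 0,"dz": 0.2,"yaw": 4},{"dx": 0,"dy": 0,"dz": 0.2,"yaw": 4}]}}

```text
t: 15.03
eef_pos: [493.7, -170.4, 46.8]
tcp_rot: [-3.141, -0.0, 1.536]
ft_force: [-0.8, -0.3, -2.7]
opening: 0.578
```

```bash
python3 st.py
```

```text
Traceback (most recent call last):
  File "st.py", line 2, in <module>
    s=env.state();print(round(s['t'],2),s['eef_pos'].round(1),np.degrees(s['tcp_rot'][2]-np.pi/2).round(2),s['opening'].round(3),s['ft_force'].round(1),s['moment'].round(2),s['joints'][5].round(2))
                                                                                                           ^^^^^^^^^^^^^^^^^^
AttributeError: 'float' object has no attribute 'round'
```

Turned about 19° so far (1.201 to 1.536 rad).

```bash
sed -i "s/s\['opening'\].round(3)/round(float(s['opening']),3)/" st.py; python3 st.py
python3 - <<'E'
from g import *
gview('j',262,200,120,130,6)
im=cv2.imread('pics/cur.png')[230:315,295:380]; cv2.imwrite('pics/m.png',cv2.resize(im,None,fx=7,fy=7,interpolation=cv2.INTER_CUBIC))
E
```

```text
15.03 [ 493.7 -170.4   46.8] -2.0 0.578 [-0.8 -0.3 -2.7] [-0.16  0.13 -0.12] -0.42
15.0833 [ 493.70351142 -170.40736037   46.84679077] -1.7061012340848278 0.5789327128476552 [-0.97679489  0.46497599 -3.26759807] [-0.22545151  0.20602031 -0.06520218]
```

View pics/m.png

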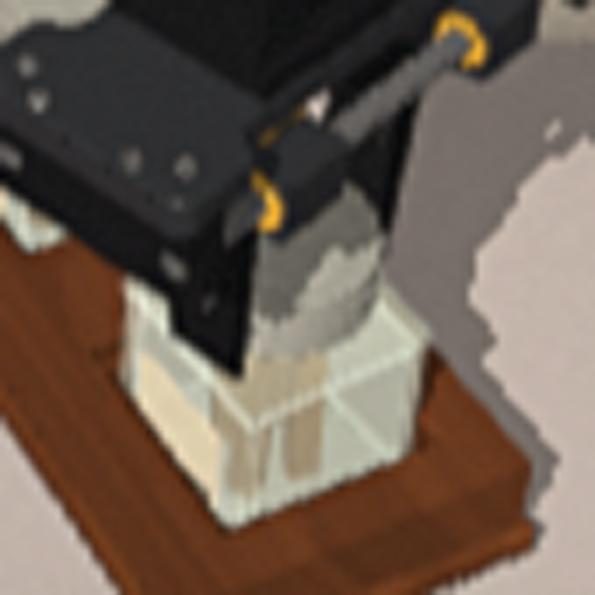

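Request:
{"api": "drive_tool", "payload": {"commands": [{"dx": 0,"dy": 0,"dz": 0.2,"yaw": 4}]}}

```text
t: 15.17
eef_pos: [493.7, -170.4, 47.0]
tcp_rot: [-3.141, -0.001, 1.601]
ft_force: [-2.1, 0.7, -1.3]
opening: 0.576
```

```bash
python3 st.py
```

```text
15.17 [ 493.7 -170.4   47. ] 1.74 0.576 [-2.1  0.7 -1.3] [-0.11  0.35 -0.09] -0.49
```

Request:
{"api": "drive_tool", "payload": {"commands": [{"dx": 0,"dy": 0,"dz": 0.2,"yaw": 4}]}}

```text
t: 15.25
eef_pos: [493.5, -170.3, 47.3]
tcp_rot: [-3.14, -0.001, 1.674]
ft_force: [-2.9, -0.9, 1.2]
opening: 0.58
```

```bash
python3 st.py
```

```text
15.25 [ 493.5 -170.3   47.3] 5.89 0.58 [-2.9 -0.9  1.2] [-0.1   0.59 -0.07] -0.56
```

Request:
{"api": "drive_tool", "payload": {"commands": [{"dx": 0,"dy": 0,"dz": 0.2,"yaw": 4},{"dx": 0,"dy": 0,"dz": 0,"yaw": 0}]}}

```text
t: 15.42
eef_pos: [493.9, -170.6, 47.7]
tcp_rot: [-3.141, -0.0, 1.744]
ft_force: [0.4, -1.4, -0.1]
opening: 0.577
```

```bash
python3 st.py
```

```text
15.42 [ 493.9 -170.6   47.7] 9.92 0.577 [ 0.4 -1.4 -0.1] [-0.49 -0.03 -0.04] -0.63
```

Request:
{"api": "drive_tool", "payload": {"commands": [{"dx": 0,"dy": 0,"dz": 0.5,"yaw": 0},{"dx": 0,"dy": 0,"dz": 0.5,"yaw": 0}]}}

```text
t: 15.58
eef_pos: [494.3, -170.6, 48.7]
tcp_rot: [3.141, 0.0, 1.739]
ft_force: [0.8, -2.3, -2.0]
opening: 0.579
```

```bash
python3 st.py
```

```text
15.58 [ 494.3 -170.6   48.7] 9.65 0.579 [ 0.8 -2.3 -2. ] [-0.32  0.09  0.01] -0.63
```

Request:
{"api": "drive_tool", "payload": {"commands": [{"dx": 0,"dy": 0,"dz": 0.5,"yaw": 0},{"dx": 0,"dy": 0,"dz": 0.5,"yaw": 0},{"dx": 0,"dy": 0,"dz": 0.5,"yaw": 0},{"dx": 0,"dy": 0,"dz": 0,"yaw": 0}]}}

```text
t: 15.92
eef_pos: [494.3, -170.6, 50.3]
tcp_rot: [3.141, 0.0, 1.742]
ft_force: [-0.4, -1.0, -0.3]
opening: 0.579
```

```bash
python3 st.py
```

```text
15.92 [ 494.3 -170.6   50.3] 9.79 0.579 [-0.4 -1.  -0.3] [-0.33  0.05 -0.  ] -0.63
```

Request:
{"api": "drive_tool", "payload": {"commands": [{"dx": 0,"dy": 0,"dz": 1,"yaw": 0},{"dx": 0,"dy": 0,"dz": 2,"yaw": 0},{"dx": 0,"dy": 0,"dz": 2,"yaw": 0},{"dx": 0,"dy": 0,"dz": 2,"yaw": 0},{"dx": 0,"dy": 0,"dz": 0,"yaw": 0}]}}

```text
t: 16.33
eef_pos: [494.3, -170.5, 57.6]
tcp_rot: [3.141, 0.0, 1.742]
ft_force: [0.3, 0.1, -0.1]
opening: 0.58
```

```bash
python3 st.py
python3 - <<'E'
from g import *
gview('j',262,200,120,130,6)
im=cv2.imread('pics/cur.png')[230:315,295:380]; cv2.imwrite('pics/m.png',cv2.resize(im,None,fx=7,fy=7,interpolation=cv2.INTER_CUBIC))
E
```

```text
16.33 [ 494.3 -170.5   57.6] 9.82 0.58 [ 0.3  0.1 -0.1] [-0.06  0.06  0.04] -0.63
16.3833 [ 494.25437783 -170.50510717   57.45191662] 9.819835195378138 0.5758434299350303 [ 0.61980962  0.58330546 -1.00117231] [-0.12057173  0.02773406  0.00256419]
```

View pics/m.png

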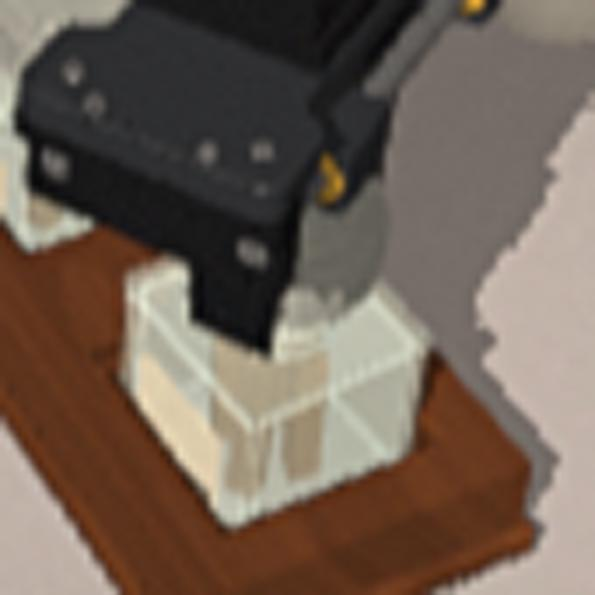

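Request:
{"api": "drive_tool", "payload": {"commands": [{"dx": 0,"dy": 0,"dz": 3,"yaw": 0},{"dx": 0,"dy": 0,"dz": 5,"yaw": 0},{"dx": 0,"dy": 0,"dz": 6,"yaw": 0},{"dx": 0,"dy": 0,"dz": 4,"yaw": 0},{"dx": 0,"dy": 0,"dz": 2,"yaw": 0}]}}

```text
t: 16.8
eef_pos: [494.5, -170.7, 78.1]
tcp_rot: [3.141, 0.001, 1.742]
ft_force: [0.4, 0.4, -1.3]
opening: 0.581
```

Request:
{"api": "drive_tool", "payload": {"commands": [{"dx": 0,"dy": 0,"dz": 0,"yaw": 0},{"dx": 0,"dy": 0,"dz": 0,"yaw": 0},{"dx": 0,"dy": 0,"dz": 0,"yaw": 0}]}}

```text
t: 17.05
eef_pos: [494.1, -170.5, 77.1]
tcp_rot: [-3.141, -0.0, 1.742]
ft_force: [1.0, -0.2, -1.7]
opening: 0.581
```

```bash
python3 st.py
python3 - <<'E'
from g import *
gview('j',262,200,120,130,6)
x,y,f=295,215,7
im=cv2.resize(cv2.imread('pics/cur.png')[y:y+95,x:x+85],None,fx=f,fy=f,interpolation=cv2.INTER_CUBIC)
sp=[494.3,-168.5,-.37]
loop(im,'scene',ci(27.5,0),sp,(255,0,0),(x,y),f,15+99.5);loop(im,'scene',ci(27.5,20),sp,(255,0,0),(x,y),f,15+99.5)
loop(im,'scene',sq(30,62),sp,(0,255,0),(x,y),f,15);loop(im,'scene',ci(19,79.5),sp,(0,255,0),(x,y),f,15)
cv2.imwrite('pics/m.png',im)
shot('top','t9')
E
```

```text
17.05 [ 494.1 -170.5   77.1] 9.82 0.581 [ 1.  -0.2 -1.7] [-0.1   0.05 -0.03] -0.63
17.1 [ 494.07832899 -170.51294562   76.99311633] 9.822208965277625 0.5746801949424769 [ 0.52272779  0.7968068  -0.400002  ] [-0.04206915  0.03019362  0.01489981]
```

View pics/m.png

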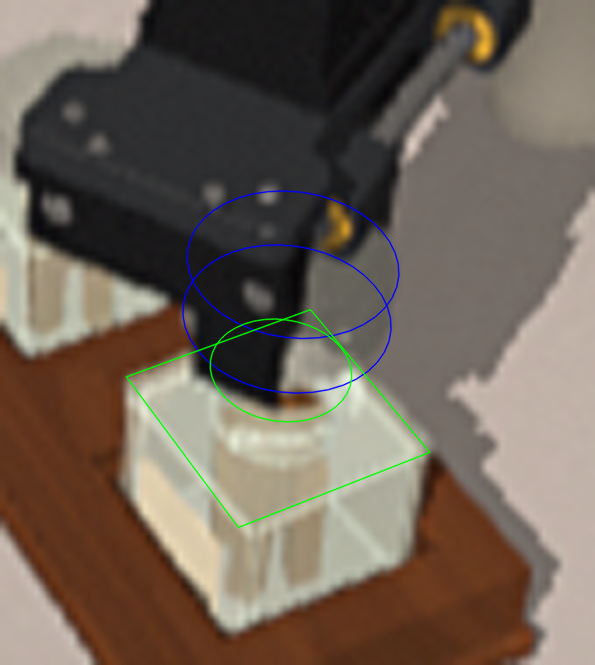

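View pics/cur.png

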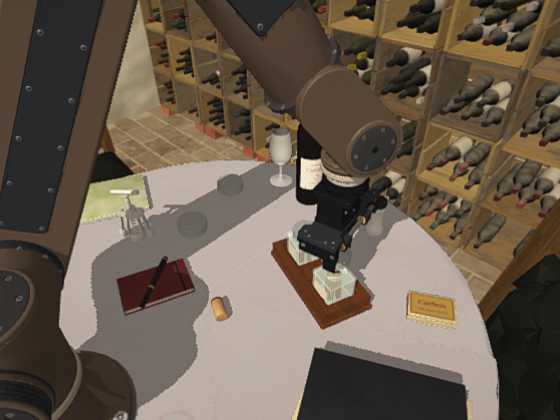

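```bash
python3 -c "
from cell import env
print(env.job_done()); s=env.state(); print(s['t'],s['opening'],s['eef_pos'])"
```

```text
the job is handed in; nothing more can be done
None
the job is handed in; nothing more can be done
```

The jar is seated in the empty well and its lid is held about 2 cm above the mouth. I handed the job in at about 17 s of the 54 s limit.

- **Seating the jar:** I gripped the glass by its flat sides, lifted it and lowered it into the well. It first caught on the chamfer, with a wrist force of about 36 N, so I shifted it 2 mm and it then went down freely. It touched bottom at z 7.7 against 8.2 predicted, pressing about 13 N.
- **Unscrewing the lid:** I turned the lid about 31° anticlockwise. In a small test pull the wrist carried less than half a newton, where the jar would have shown nearly 5 N. The next picture showed the neck bare and the jar unmoved, so I raised the lid.
- **Last checks:** The rim is about 99 mm above the jar's underside, worked out from the tool's rise. Opening 0.575–0.58 (about 55 mm) shows the lid is still gripped, and the tool reads level and still. In the last scene picture the other jar and the tasting glass look where they were. The pump is mostly hidden behind the gripper there, but nothing went near it.

**What disagreed or went unchecked:**
- **Tool height:** The reported TCP height was about 36–39 mm lower than the fingertips appeared in the pictures, and it even read below the table with no contact. I set heights from the pictures and the contact forces instead.
- **Camera offset:** The two cameras differed by about 5 mm in y, by the same amount at the jar and at the well, so the offset between the two held.
- **Lid angle:** I could not read the lid's angle directly. I infer about +43 to +48° because the threads let go.
- **Top view:** The arm blocked the top camera over the well, so the final placing was checked only from the scene camera and the forces.

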